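Load a stack magazine and lock the swing clamp

TASK

Load the full magazine with the yellow lid into the destacker dock: swing the red-handled clamp lever fully open, take the magazine from the rack and lower it gently and squarely between the dock's guides, letting go only when it stands on the floor there, then swing the lever back to its end stop so that the clamp foot lies over the lid. Neither its ends can be reached in the dock nor its sides in the rack, so set it down on a free patch of the table and take it again the other way. Leave the other two magazines in the rack and everything else on the table where it is.

Things in the scene. Friction and masses are not known exactly. Their poses are not given: they have to be found in the camera images.
- mag_yellow: Full magazine to load: aluminium box with yellow lid, 44 mm wide (its x) x 62 mm long (y) x 100 mm tall (z), about 0.42 kg, usable either way round. Origin: centre of its underside. Stands in one of the rack's three bays (which one varies), only 9 mm from its neighbours, so fingers fit only at its two ends there (pinch over the 62 mm length, near the top).
- mag_blue: Another magazine, same shape and size, blue lid, stays in the rack. Origin: centre of its underside.
- mag_white: Another magazine, same shape and size, white lid, stays in the rack. Origin: centre of its underside.
- rack: Fixed rack of three bays: base 100 (x) x 172 (y) x 8 mm, bays centred at y = -53, 0, +53 mm, magazine length along the rack's x. Black walls 3 mm thick between bays reach 73 mm above the table, the outer ones 83 mm; 50 mm clear between walls; ends open but for stops to 14 mm above the table. Origin: centre of its underside.
- dock: Fixed destacker dock: base plate x -50 to 60, y -60 to 90 mm, 12 mm thick; a low drive (50 mm high) behind, to x = 108 mm. A spindle column 34 x 36 mm, 120 mm tall, stands at y = 64 mm and carries the clamp lever. Right-hand guide foot to y = -53 mm. Origin: on the table below the seat's centre, z up. The magazine stands here with its length along the dock's y.
- seat (a point): Centre of the dock's floor, 12 mm above the table, dock's axes: the magazine's underside centre belongs here. End guides face it at y = +-34 mm (4 mm thick, 44 mm wide), flared above 118, top 130 mm above the table. Low corner rails at x = +-25.5 mm for |y| 20 to 34 mm, flared above 38, top 47 mm. Between the rails the sides are open: there it can only be gripped across its 44 mm.
- clamp_lever (a joint): Lever angle about its upright spindle, rad. 0 = fully open (end stop): red handle along the dock's -x, clamp arm along +x. pi/2 = locked (end stop): handle along +y, clamp arm along -y over the magazine. Turns clockwise seen from above as it grows. Stiff, 0.22 N m (2 to 3 N at the handle), stays where left. Starts at 0.95 to 1.55, its arm barring the dock.
- lever_pivot (a point): Spindle axis of the lever, 66 mm along the dock's +y from the seat, at the handle's mid-height, 140 mm above the table. Axes as the dock's.
- lever_grip (a point): On the red handle's centre line, 95 mm from the spindle axis; the point's -x points outward. The handle is a level round bar, 18 mm thick, 55 to 135 mm from the axis, 140 mm above the table, free underneath. Opposite, the clamp arm (18 mm wide, top 147 mm, screw head 153 mm up) has a rubber foot 16 mm wide, 55 mm from the axis, 2.5 mm above a seated magazine.
- tub: Open yellow plastic tub 100 (x) x 70 (y) x 40 mm, bystander. Origin: centre of its underside.
- bottle: White dispensing bottle with red cap, 58 mm diameter, 115 mm tall, bystander. Origin: centre of its underside.
- mag_empty: Empty magazine with a grey lid lying on its side, 100 (x) x 62 (y) x 44 mm high, bystander. Origin: centre of its underside.
- loupe: Black pocket magnifier lying flat, x from -65 to +76 mm, up to 52 mm wide, 18 mm high, bystander. Origin: on the table below its middle.
- driver: Screwdriver with orange handle lying along its x, 170 mm long, up to 26 mm thick, bystander. Origin at its middle, at table height.

How it is judged:
By the outcome, as a careful person would: the job done as asked, in the order asked, and still so for the second after the job is handed in, with the robot touching nothing.
It also fails if it takes over 70 s, if anything falls off the work surface, if the arm or the gripper's body presses on something with over 40 N, if the wrist force passes 120 N, or if a joint passes its speed limit or range.

ROBOT

A 6-joint arm with a two-finger parallel gripper is mounted at the origin on the work surface. World frame = base frame: x ahead of the robot, y to its left, z up, the work surface at z = 0. Lengths are in m, angles in rad, forces in N, time in s.
With the tool pointing down it reaches from about 0.35 to 0.975 m from the base axis. Payload 7.1 kg.
Tool frame: the origin (TCP) lies between the finger pads; the fingertips stand 8 mm ahead of it and the grasp point (between the pads) lies 11 mm behind it; y points along the fingers, x is the direction in which the jaws open and shut, and the axes are right-handed (so a half turn about y gives the same grasp; the last joint's range is limited). The gripper opens to 88 mm and grips with 3 to 60 N. Pads are 20 mm wide; open, the fingers measure 115 mm over their backs; the gripper's body (75 mm by 178 mm) begins 61 mm behind the grasp point.
Start: joints at [-1.305, 0.423, 1.63, -0, 1.089, -0.019], TCP at [0.176, -0.6, 0.231] pointing down, gripper open.
Joint ranges: [-3, 3], [-0.9, 2.11], [0.09, 2.58], [-1.31, 4.45], [0.11, 2.69], [-2.54, 2.54]. Speed limits (rad/s): [2.39, 2.39, 3.01, 3.14, 3.14, 3.14].

INTERFACE

Orientations are given as a 3x3 rotation matrix whose columns are the frame's x, y, z axes.
In Python, from plant import robot, snapshot, finder gives the robot as it stands.
- The arm moves only by the tool servo_tool, never from a script. Its argument "commands" is a list of rows, each an object of numbers: "dx", "dy", "dz": the shift along the tool's x, y, z in m; "spin": the turn about the tool's y in degrees. In form: [{"dx": .., "dy": .., "dz": .., "spin": ..}, ...]. A call has 1 to 10 rows; each row shifts and turns the commanded pose from where the row before left it, along the tool's axes as they then stand; what a row does not reach is not made up. A row lasts 1/8 s, in which the tool goes at most 62.5 mm and 10.7 degrees, less where a joint would pass 70% of its speed; a pose out of reach is approached as far as the arm can. A call with a gripper value outside its range is refused whole. "grip" is the closure in counts, from 0 (fully open) to 255 (shut), set as the call begins (left out, the last holds). The fingers move at their own pace and stop on an object; "squeeze" is the grip in N (left out, the last holds). Time passes only in rows, so rows that do not move let the fingers close. It gives the time, the measured TCP pose, the force and the opening at its end, in the units of the state.
- robot.observe(): the state, without advancing time (a new reading comes with each control period).
- snapshot(name): name is "scene" or "top" or "wrist"; returns a dict with "color" (420x560x3 uint8, red, green, blue), "intrinsics" (3x3 intrinsics, pixels), "k1" (the pictures are not rectified: a ray, as slopes to the right and down, at radius r is drawn at 1 + k1 r^2 times it, then the intrinsics apply), "R" (3x3) and "t" (3): a world point X has camera coordinates R X + t. Camera axes: x right, y down, z forward; pixel columns grow to the right and rows downward; lengths in m; the calibration is good to about 2 mm. A picture is of the moment at which its call begins. There is no depth.
- robot.job_done(): hands the job in, once; it reports no verdict.
Trained networks look in a picture, given as the dict that the camera call returned (one of the last four; its "shot" number tells which), for a name from the list of things; names that differ only in an ending like _2 or _b are one class to them, and where a whole thing is asked for, a point or a joint stands for the part that bears it (a point fixed in the world has none). Each returns a list of dicts, best first, with "p" (0 to 1); they miss things now and then, are a little off and sometimes report something else, mostly with a low value. They report only what shows in the picture. A call takes as long as a camera call.
- finder.find_in(label, picture): "point" ([x, y, z] in m, in the coordinates of the camera as it stood for that picture, good to about 4 mm: the middle of the surface that is visible of it).
The state is a dict: "time_s": time; "q": joint angles; "dq": joint speeds; "joint_efforts": joint torques, N m; "eef_pos": TCP position; "eef_rot": TCP orientation; "contact_force": force on the tool from outside, world axes, zero at the start; "wrist_torque": the same for the moment, N m; "grip_width": finger opening in m.
Only numpy, scipy, OpenCV 4.12 (cv2) and the standard library are available. Lean on these libraries where they do the work, as an engineer would, in place of code of your own. Each camera call takes 0.05 s, during which the arm holds its last target.

## Working session

There is one attempt and no reset: what is moved stays moved. The work goes in short steps, Python scripts to look and compute and a tool call to move; the robot and the scene stay as the last step left them, time stands still between calls to the robot, and variables do not carry over. Pictures are saved under pics/ and viewed, and the job is handed in when it is done.

Besides the shell and the picture viewer there is one more tool, called after ">>>" as name([rows], argument=value, ...), one row to a line, values as JSON. servo_tool: Moves the arm, as the interface text tells. Its arguments: {"type":"object","properties":{"commands":{"type":"array","items":{"type":"object","properties":{"dx":{"type":"number"},"dy":{"type":"number"},"dz":{"type":"number"},"spin":{"type":"number"}}}},"grip":{"type":"number"},"squeeze":{"type":"number"}},"required":["commands"]}

```bash
ls; mkdir -p pics; cat > h.py <<'E'
import numpy as np, cv2
from plant import robot, snapshot, finder
np.set_printoptions(precision=4,suppress=True)
def save(p,name): cv2.imwrite('pics/'+name+'.png',p['color'][:,:,::-1])
def toworld(p,c): return np.array(p['R']).T@(np.array(c)-np.array(p['t']))
def proj(p,X):
    X=np.atleast_2d(X); c=X@np.array(p['R']).T+np.array(p['t']); s=c[:,:2]/c[:,2:]
    s=s*(1+p['k1']*(s**2).sum(1,keepdims=True)); K=np.array(p['intrinsics'])
    return s@K[:2,:2].T+K[:2,2]
def ray(p,uv,z):
    K=np.array(p['intrinsics']);s0=np.linalg.solve(K[:2,:2],np.array(uv,float)-K[:2,2]);s=s0.copy()
    for _ in range(20): s=s0/(1+p['k1']*(s@s))
    R=np.array(p['R']);d=R.T@np.array([s[0],s[1],1]);o=-R.T@np.array(p['t'])
    return o+d*(z-o[2])/d[2]
E
python3 - <<'E'
from h import *
o=robot.observe()
print(o['time_s'],o['eef_pos'],o['eef_rot'],o['grip_width'])
for n in ['scene','top']:
    p=snapshot(n); save(p,n+'0')
    for l in ['mag_yellow','mag_blue','mag_white','rack','dock','clamp_lever','lever_grip','tub','bottle','mag_empty','loupe','driver','lever_pivot','seat']:
        try:
            r=finder.find_in(l,p)
            print(n,l,[(round(a['p'],2),toworld(p,a['point'])) for a in r[:2]])
        except Exception as e: print(l,e)
E
```

```text
pics
0.0 [ 0.1754 -0.5993  0.2299] [[ 0.2809 -0.0005  0.9597]
 [-0.9597  0.0015  0.2809]
 [-0.0016 -1.     -0.    ]] 0.08767013459073422
scene mag_yellow [(0.87, array([ 0.5704, -0.2761,  0.0814]))]
scene mag_blue [(0.82, array([ 0.5515, -0.2226,  0.0855])), (0.45, array([0.4253, 0.217 , 0.0151]))]
scene mag_white [(0.59, array([ 0.5917, -0.3262,  0.0798]))]
scene rack [(0.82, array([ 0.5783, -0.2733,  0.0106]))]
scene dock [(0.87, array([0.5552, 0.1371, 0.0378]))]
scene clamp_lever [(0.6, array([0.5393, 0.1718, 0.1428]))]
scene lever_grip [(0.64, array([0.5329, 0.1721, 0.144 ]))]
scene tub [(0.75, array([ 0.6826, -0.097 , -0.0023]))]
scene bottle [(0.8, array([0.4478, 0.3862, 0.0576])), (0.62, array([ 0.4458, -0.0651,  0.0434]))]
scene mag_empty []
scene loupe [(0.58, array([0.4242, 0.2148, 0.014 ]))]
scene driver [(0.85, array([ 0.746 , -0.3508,  0.0151]))]
scene lever_pivot [(0.91, array([0.5544, 0.139 , 0.0361]))]
scene seat [(0.84, array([0.5534, 0.138 , 0.0318]))]
top mag_yellow [(0.63, array([ 0.5406, -0.2784,  0.111 ]))]
top mag_blue [(0.84, array([ 0.5235, -0.2328,  0.1063])), (0.38, array([0.5428, 0.1271, 0.009 ]))]
top mag_white [(0.71, array([ 0.5654, -0.3244,  0.108 ]))]
top rack [(0.74, array([ 0.5371, -0.2537,  0.0066]))]
top dock [(0.62, array([0.5418, 0.1292, 0.0129]))]
top clamp_lever [(0.69, array([0.5132, 0.1831, 0.1499]))]
top lever_grip [(0.83, array([0.5139, 0.1867, 0.1446]))]
top tub [(0.58, array([ 0.7177, -0.0965,  0.0017]))]
top bottle [(0.7, array([0.4313, 0.3751, 0.0828]))]
top mag_empty [(0.94, array([ 0.4202, -0.0714,  0.0443])), (0.61, array([ 0.5647, -0.3233,  0.1116]))]
top loupe [(0.67, array([0.3976, 0.1952, 0.0104])), (0.6, array([0.5436, 0.1246, 0.0185]))]
top driver []
top lever_pivot [(0.67, array([0.5425, 0.1269, 0.0176]))]
top seat [(0.65, array([0.5421, 0.1269, 0.0111]))]
```

View pics/scene0.png

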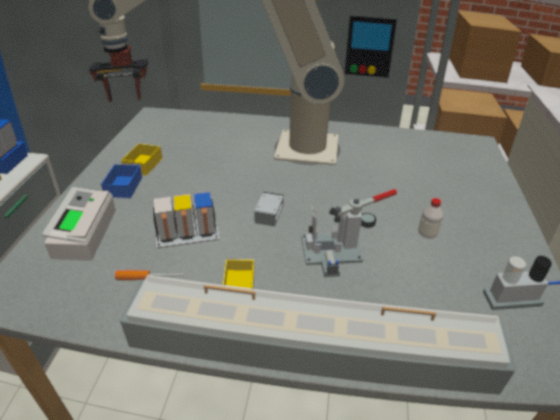

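View pics/top0.png

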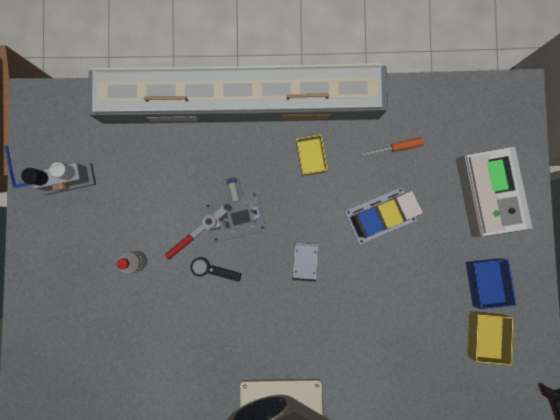

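```bash
python3 - <<'E'
from h import *
t=cv2.imread('pics/top0.png');
cv2.imwrite('pics/t_dock.png',cv2.resize(t[170:280,160:280],None,fx=5,fy=5,interpolation=cv2.INTER_CUBIC))
cv2.imwrite('pics/t_rack.png',cv2.resize(t[175:255,335:435],None,fx=7,fy=7,interpolation=cv2.INTER_CUBIC))
p=snapshot('wrist'); save(p,'wrist0'); 
o=robot.observe();R=o['eef_rot']
c=-np.array(p['R']).T@np.array(p['t']); print('cam in tool',R.T@(c-o['eef_pos'])); print('cam axes in tool', R.T@np.array(p['R']).T); print(p['intrinsics'],p['k1'])
p=snapshot('top'); print('topcam',-np.array(p['R']).T@np.array(p['t']),p['intrinsics'])
E
```

```text
cam in tool [-0.     -0.1542  0.0774]
cam axes in tool [[ 1.      0.0014  0.0002]
 [ 0.0002 -0.283   0.9591]
 [ 0.0014 -0.9591 -0.283 ]]
[[314.5757   0.     275.554 ]
 [  0.     314.5757 208.286 ]
 [  0.       0.       1.    ]] -0.012896022774787326
topcam [0.4925 0.0011 1.1647] [[417.9748   0.     274.8345]
 [  0.     417.9748 205.0983]
 [  0.       0.       1.    ]]
```

View pics/t_dock.png

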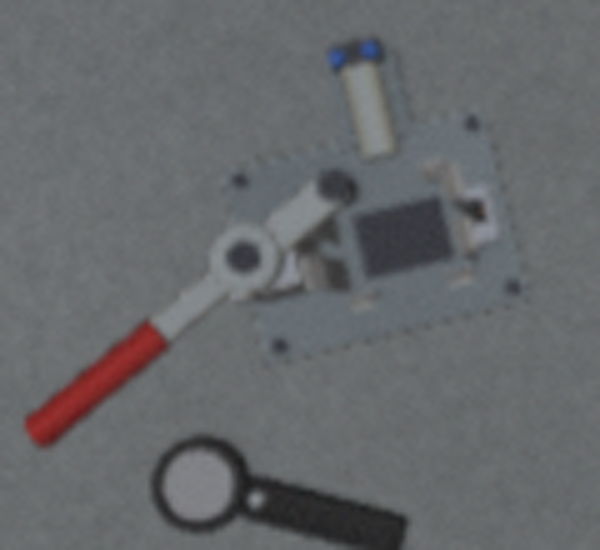

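View pics/t_rack.png

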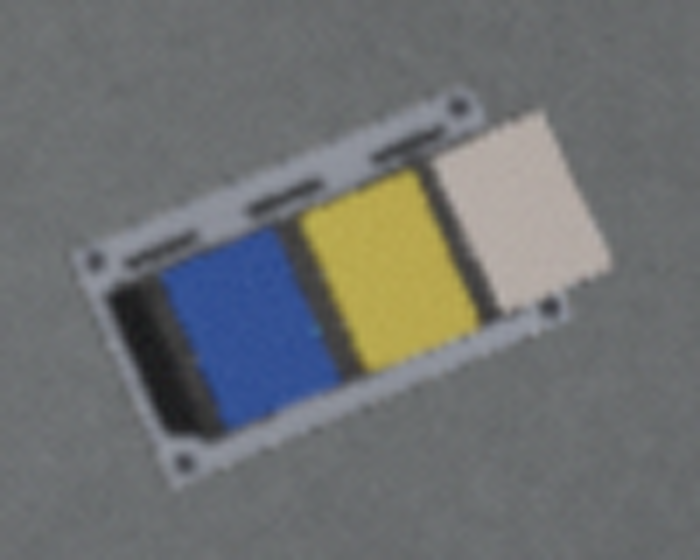

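View pics/wrist0.png

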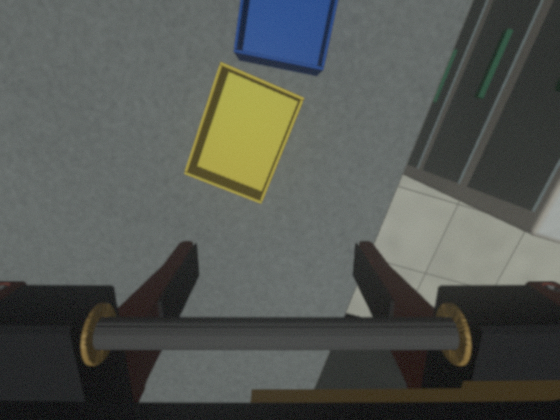

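```bash
cat >> h.py <<'E'
def yaw(R): return np.arctan2(R[1,0],R[0,0])
def plan(target,ydeg,n,start=None):
    """rows to reach target TCP with tool-x yaw ydeg (tool assumed straight down)"""
    o=robot.observe()
    p,y=(np.array(o['eef_pos']),yaw(np.array(o['eef_rot']))) if start is None else (np.array(start[:3]),np.radians(start[3]))
    dyaw=(np.radians(ydeg)-y+np.pi)%(2*np.pi)-np.pi
    d=(np.array(target)-p)/n; pp=p.copy(); out=[]
    for i in range(n):
        yy=y
        w=(p+d*(i+1))-pp
        dx=w[0]*np.cos(yy)+w[1]*np.sin(yy); dz=-w[0]*np.sin(yy)+w[1]*np.cos(yy)
        r=dict(dx=round(dx,4),dy=round(-w[2],4),dz=round(dz,4),spin=round(-np.degrees(dyaw)/n,2))
        out.append(r)
        pp=pp+np.array([np.cos(yy)*r['dx']-np.sin(yy)*r['dz'],np.sin(yy)*r['dx']+np.cos(yy)*r['dz'],-r['dy']])
        y=yy-np.radians(r['spin'])
    import json
    for i in range(0,n,10): print(json.dumps(out[i:i+10]))
    print('end',pp,np.degrees(y))
    return list(pp)+[np.degrees(y)]
E
python3 - <<'E'
from h import *
p=snapshot('top')
f=lambda x,y,z:ray(p,(160+x/5,170+y/5),z)
a=[f(225,170,.012),f(487,110,.012),f(525,292,.012),f(270,362,.012)]
for v in a: print(v)
loc=np.array([[60,90],[60,-60],[-50,-60],[-50,90]])/1000.
w=np.array(a)[:,:2]
lc=loc-loc.mean(0);wc=w-w.mean(0)
th=np.arctan2((lc[:,0]*wc[:,1]-lc[:,1]*wc[:,0]).sum(),(lc*wc).sum());R=np.array([[np.cos(th),-np.sin(th)],[np.sin(th),np.cos(th)]])
print('dock yaw',np.degrees(th),'origin',w.mean(0)-R@loc.mean(0), (w-w.mean(0))-(lc@R.T))
print('pivot',f(245,258,.15),'pred',w.mean(0)-R@loc.mean(0)+R@[0,.066],'htip',f(40,430,.145), f(155,335,.145))
g=lambda x,y,z:ray(p,(335+x/7,175+y/7),z)
L=[g(300,212,.108),g(417,168,.108),g(482,328,.108),g(368,374,.108)]
print(np.array(L),np.mean(L,0))
B=[g(72,255,.008),g(170,488,.008),g(575,318,.008),g(475,88,.008)];print(np.array(B),np.mean(B,0))
plan([.50,.12,.33],13,16)
E
```

```text
[0.5827 0.2005 0.012 ]
[0.6137 0.0552 0.012 ]
[0.5126 0.0355 0.012 ]
[0.4765 0.1761 0.012 ]
dock yaw 12.802270364672133 origin [0.5448 0.1011] [[-0.0007 -0.0017]
 [-0.0029 -0.0007]
 [ 0.0033  0.004 ]
 [ 0.0004 -0.0017]]
pivot [0.5289 0.1671 0.15  ] pred [0.5302 0.1655] htip [0.4475 0.2672 0.145 ] [0.4924 0.2117 0.145 ]
[[ 0.5649 -0.2531  0.108 ]
 [ 0.5802 -0.2955  0.108 ]
 [ 0.5222 -0.3165  0.108 ]
 [ 0.5063 -0.2754  0.108 ]] [ 0.5434 -0.2851  0.108 ]
[[ 0.5562 -0.187   0.008 ]
 [ 0.4641 -0.2227  0.008 ]
 [ 0.5284 -0.3829  0.008 ]
 [ 0.6198 -0.3474  0.008 ]] [ 0.5421 -0.285   0.008 ]
[{"dx": -0.0375, "dy": -0.0062, "dz": 0.0321, "spin": -5.42}, {"dx": -0.0343, "dy": -0.0062, "dz": 0.0355, "spin": -5.42}, {"dx": -0.0307, "dy": -0.0062, "dz": 0.0386, "spin": -5.42}, {"dx": -0.027, "dy": -0.0062, "dz": 0.0413, "spin": -5.42}, {"dx": -0.023, "dy": -0.0062, "dz": 0.0436, "spin": -5.42}, {"dx": -0.0188, "dy": -0.0062, "dz": 0.0457, "spin": -5.42}, {"dx": -0.0143, "dy": -0.0062, "dz": 0.0472, "spin": -5.42}, {"dx": -0.0098, "dy": -0.0063, "dz": 0.0484, "spin": -5.42}, {"dx": -0.0052, "dy": -0.0062, "dz": 0.049, "spin": -5.42}, {"dx": -0.0006, "dy": -0.0062, "dz": 0.0494, "spin": -5.42}]
[{"dx": 0.0041, "dy": -0.0062, "dz": 0.0492, "spin": -5.42}, {"dx": 0.0087, "dy": -0.0062, "dz": 0.0485, "spin": -5.42}, {"dx": 0.0133, "dy": -0.0062, "dz": 0.0475, "spin": -5.42}, {"dx": 0.0177, "dy": -0.0062, "dz": 0.0461, "spin": -5.42}, {"dx": 0.022, "dy": -0.0062, "dz": 0.0442, "spin": -5.42}, {"dx": 0.0261, "dy": -0.0062, "dz": 0.0419, "spin": -5.42}]
end [0.5  0.12 0.33] 13.036057753591864
```

>>> servo_tool([
  {"dx": -0.037,"dy": -0.006,"dz": 0.032,"spin": -5.4},
  {"dx": -0.034,"dy": -0.006,"dz": 0.035,"spin": -5.4},
  {"dx": -0.031,"dy": -0.006,"dz": 0.039,"spin": -5.4},
  {"dx": -0.027,"dy": -0.006,"dz": 0.041,"spin": -5.4},
  {"dx": -0.023,"dy": -0.006,"dz": 0.044,"spin": -5.4},
  {"dx": -0.019,"dy": -0.006,"dz": 0.046,"spin": -5.4},
  {"dx": -0.014,"dy": -0.006,"dz": 0.047,"spin": -5.4},
  {"dx": -0.01,"dy": -0.006,"dz": 0.048,"spin": -5.4},
  {"dx": -0.005,"dy": -0.006,"dz": 0.049,"spin": -5.4},
  {"dx": -0.001,"dy": -0.006,"dz": 0.049,"spin": -5.4},
])

```text
time_s: 2.9
eef_pos: [0.379, -0.1497, 0.2912]
eef_rot: [[0.943, 0.001, 0.334], [-0.334, -0.0, 0.943], [0.001, -1.0, -0.0]]
contact_force: [0.4, -0.1, -0.7]
grip_width: 0.0879
```

>>> servo_tool([
  {"dx": 0.004,"dy": -0.006,"dz": 0.049,"spin": -5.4},
  {"dx": 0.009,"dy": -0.006,"dz": 0.048,"spin": -5.4},
  {"dx": 0.013,"dy": -0.006,"dz": 0.047,"spin": -5.4},
  {"dx": 0.018,"dy": -0.006,"dz": 0.046,"spin": -5.4},
  {"dx": 0.022,"dy": -0.006,"dz": 0.044,"spin": -5.4},
  {"dx": 0.026,"dy": -0.006,"dz": 0.042,"spin": -5.4},
  {"dx": 0,"dy": 0,"dz": 0,"spin": 0},
])

```text
time_s: 3.78
eef_pos: [0.5022, 0.1194, 0.327]
eef_rot: [[0.975, 0.001, -0.224], [0.224, 0.001, 0.975], [0.001, -1.0, 0.0]]
contact_force: [-0.8, -0.6, -0.4]
grip_width: 0.0878
```

```bash
python3 - <<'E'
from h import *
o=robot.observe()
print(o['time_s'],o['eef_pos'],np.degrees(yaw(o['eef_rot'])),o['q'],o['dq'],o['contact_force'])
p=snapshot('wrist'); save(p,'wrist1')
for l in ['lever_grip','dock','seat','lever_pivot']:
    r=finder.find_in(l,p)
    print(l,[(round(a['p'],2),toworld(p,a['point']),proj(p,toworld(p,a['point']))) for a in r[:2]])
E
```

```text
3.775 [0.5022 0.1194 0.327 ] 12.946073092901374 [ 0.2101  0.1556  1.7674  0.0004  1.2172 -0.016 ] [-0.0494 -0.022   0.0545 -0.0168  0.0076  0.0051] [-0.7961 -0.556  -0.3756]
lever_grip [(0.84, array([0.5101, 0.1978, 0.1452]), array([[300.054 , 118.7445]]))]
dock [(0.66, array([ 0.6798, -0.0729,  0.0138]), array([[351.4362, 302.3024]])), (0.64, array([0.5341, 0.1409, 0.039 ]), array([[300.8591, 162.9359]]))]
seat []
lever_pivot [(0.84, array([0.5341, 0.1353, 0.0438]), array([[300.1084, 167.2666]]))]
```

View pics/wrist1.png

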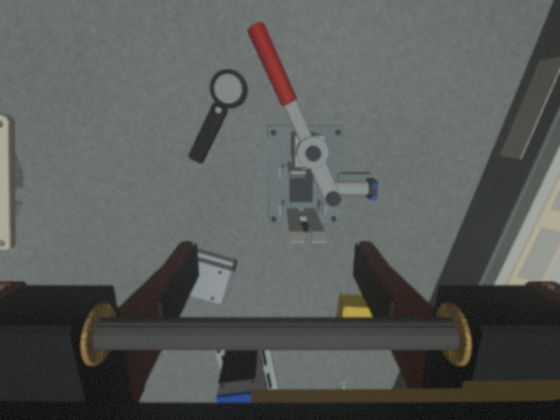

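```bash
cat >> h.py <<'E'
def wpts(o,yd,loc):
    c,s=np.cos(np.radians(yd)),np.sin(np.radians(yd)); l=np.array(loc,float)
    return np.c_[o[0]+c*l[:,0]-s*l[:,1],o[1]+s*l[:,0]+c*l[:,1],l[:,2]]
def dockloops(lever=None):
    L=[[(-.05,-.06,.012),(.06,-.06,.012),(.06,.09,.012),(-.05,.09,.012)],
       [(-.022,.034,.13),(.022,.034,.13),(.022,.038,.13),(-.022,.038,.13)],
       [(-.022,-.034,.13),(.022,-.034,.13),(.022,-.038,.13),(-.022,-.038,.13)]]
    for s in(1,-1):
        for t in (1,-1): L.append([(s*.0255,t*.02,.038),(s*.0255,t*.034,.038)])
    if lever is not None:
        d=np.array([-np.sin(np.pi/2-lever),np.cos(np.pi/2-lever)]);n=np.array([-d[1],d[0]])*.009
        q=np.array([0,.066])
        L.append([(*(q+d*a+n*b),.14) for a,b in((.055,1),(.135,1),(.135,-1),(.055,-1))])
        L.append([(*(q-d*a+n*b),.147) for a,b in((.02,1),(.06,1),(.06,-1),(.02,-1))])
    return L
def overlay(p,o,yd,loops,name,crop,k):
    x0,y0,x1,y1=crop
    im=cv2.resize(p['color'][y0:y1,x0:x1,::-1],None,fx=k,fy=k,interpolation=cv2.INTER_CUBIC)
    for l in loops:
        uv=((proj(p,wpts(o,yd,l))-[x0-.5,y0-.5])*k-.5).round().astype(np.int32)
        cv2.polylines(im,[uv],True,(0,255,0),1)
    cv2.imwrite('pics/'+name+'.png',im)
E
python3 - <<'E'
from h import *
p=snapshot('wrist')
overlay(p,(.5448,.1011),12.8,dockloops(1.12),'ov1',(235,10,395,250),4) 
import cv2
im=cv2.imread('pics/ov1.png'); cv2.imwrite('pics/ov1.png',im[:,:])
E
python3 -c "
import cv2;i=cv2.imread('pics/ov1.png');cv2.imwrite('pics/ov1b.png',i[420:960]);cv2.imwrite('pics/ov1a.png',i[:440])"
```

```text
(no output)
```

View pics/ov1b.png

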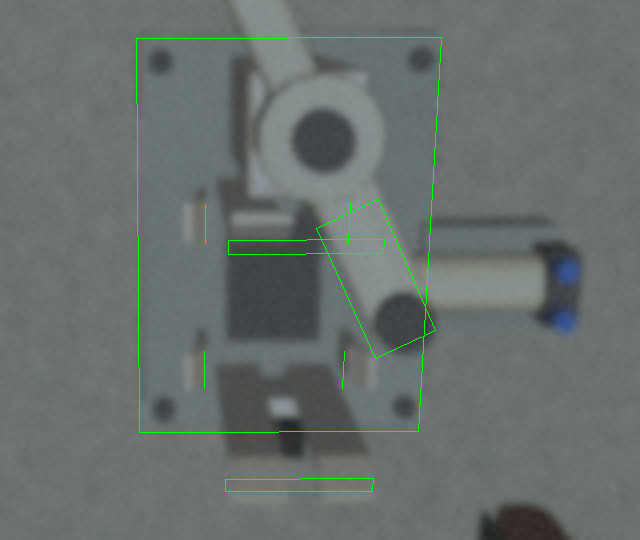

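View pics/ov1a.png

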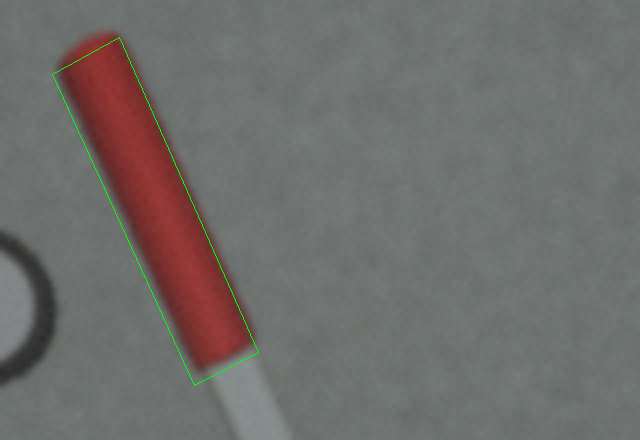

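```bash
python3 - <<'E'
from h import *
piv=np.array([.5297,.167]);h=np.radians(128.8)
g=piv+.095*np.array([np.cos(h),np.sin(h)])
s=plan([*g,.20],38.8,4); s=plan([*g,.132],38.8,3,s)
# arc to handle 192.8+3
n=10
for k in range(1,n+1):
    a=np.radians(128.8+(192.8-128.8)*k/n)
E
```

```text
[{"dx": -0.0006, "dy": 0.0317, "dz": 0.0322, "spin": -6.54}, {"dx": 0.0031, "dy": 0.0316, "dz": 0.0321, "spin": -6.54}, {"dx": 0.0067, "dy": 0.0317, "dz": 0.0315, "spin": -6.54}, {"dx": 0.0102, "dy": 0.0316, "dz": 0.0306, "spin": -6.54}]
end [0.4701 0.2411 0.2   ] 38.78084980910137
[{"dx": 0.0, "dy": 0.0227, "dz": -0.0, "spin": -0.01}, {"dx": 0.0, "dy": 0.0227, "dz": -0.0, "spin": -0.01}, {"dx": 0.0, "dy": 0.0226, "dz": -0.0001, "spin": -0.01}]
end [0.4702 0.241  0.132 ] 38.81084980910137
```

>>> servo_tool([
  {"dx": -0.001,"dy": 0.032,"dz": 0.032,"spin": -6.5},
  {"dx": 0.003,"dy": 0.032,"dz": 0.032,"spin": -6.5},
  {"dx": 0.007,"dy": 0.032,"dz": 0.0315,"spin": -6.5},
  {"dx": 0.01,"dy": 0.032,"dz": 0.0305,"spin": -6.5},
  {"dx": 0,"dy": 0,"dz": 0,"spin": 0},
])

```text
time_s: 4.7
eef_pos: [0.4684, 0.2414, 0.1966]
eef_rot: [[0.78, -0.004, -0.626], [0.626, -0.002, 0.78], [-0.005, -1.0, 0.001]]
contact_force: [-0.4, -0.7, -0.3]
grip_width: 0.088
```

```bash
python3 - <<'E'
from h import *
p=snapshot('wrist'); save(p,'wrist2')
o=robot.observe();print(o['eef_pos'],np.degrees(yaw(o['eef_rot'])))
E
```

```text
[0.4696 0.2411 0.1981] 38.673680083749936
```

View pics/wrist2.png

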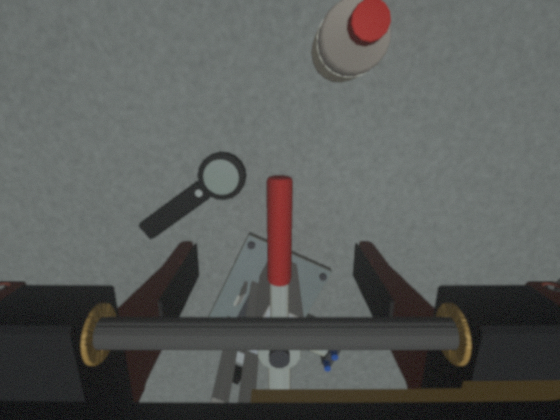

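>>> servo_tool([
  {"dy": 0.022},
  {"dy": 0.022},
  {"dy": 0.021},
  {"dy": 0.0},
])

```text
$.commands[0]: bad value
```

>>> servo_tool([
  {"dx": 0},
  {"dx": 0},
  {"dx": 0},
  {"dx": 0},
], grip=178, squeeze=10)

```text
$.commands[0]: bad value
```

All four fields are required.

>>> servo_tool([
  {"dx": 0,"dy": 0.022,"dz": 0,"spin": 0},
  {"dx": 0,"dy": 0.022,"dz": 0,"spin": 0},
  {"dx": 0,"dy": 0.021,"dz": 0,"spin": 0},
  {"dx": 0,"dy": 0,"dz": 0,"spin": 0},
])

```text
time_s: 5.25
eef_pos: [0.4705, 0.2402, 0.1339]
eef_rot: [[0.782, -0.001, -0.623], [0.623, -0.001, 0.782], [-0.001, -1.0, 0.0]]
contact_force: [-0.0, -0.6, -0.6]
grip_width: 0.088
```

>>> servo_tool([
  {"dx": 0,"dy": 0,"dz": 0,"spin": 0},
  {"dx": 0,"dy": 0,"dz": 0,"spin": 0},
  {"dx": 0,"dy": 0,"dz": 0,"spin": 0},
  {"dx": 0,"dy": 0,"dz": 0,"spin": 0},
], grip=178, squeeze=10)

```text
time_s: 5.75
eef_pos: [0.4704, 0.2417, 0.134]
eef_rot: [[0.78, 0.001, -0.625], [0.625, 0.0, 0.78], [0.001, -1.0, -0.0]]
contact_force: [-0.2, 0.7, 0.8]
grip_width: 0.0512
```

>>> servo_tool([
  {"dx": 0,"dy": 0,"dz": 0,"spin": 0},
  {"dx": 0,"dy": 0,"dz": 0,"spin": 0},
  {"dx": 0,"dy": 0,"dz": 0,"spin": 0},
])

```text
time_s: 6.12
eef_pos: [0.4702, 0.2416, 0.1336]
eef_rot: [[0.78, -0.0, -0.626], [0.626, -0.0, 0.78], [-0.0, -1.0, 0.0]]
contact_force: [1.2, 0.1, -0.2]
grip_width: 0.0269
```

>>> servo_tool([
  {"dx": -0.0106,"dy": 0,"dz": -0.0006,"spin": -6.4},
  {"dx": -0.0106,"dy": 0,"dz": -0.0006,"spin": -6.4},
  {"dx": -0.0106,"dy": 0,"dz": -0.0006,"spin": -6.4},
])

```text
time_s: 6.5
eef_pos: [0.4499, 0.2183, 0.1339]
eef_rot: [[0.528, 0.002, -0.849], [0.849, 0.001, 0.528], [0.002, -1.0, -0.001]]
contact_force: [3.6, 1.7, -1.5]
grip_width: 0.0264
```

>>> servo_tool([
  {"dx": -0.0106,"dy": 0,"dz": -0.0006,"spin": -6.4},
  {"dx": -0.0106,"dy": 0,"dz": -0.0006,"spin": -6.4},
  {"dx": -0.0106,"dy": 0,"dz": -0.0006,"spin": -6.4},
  {"dx": -0.0106,"dy": 0,"dz": -0.0006,"spin": -6.4},
  {"dx": -0.0106,"dy": 0,"dz": -0.0006,"spin": -6.4},
  {"dx": -0.0106,"dy": 0,"dz": -0.0006,"spin": -6.4},
])

```text
time_s: 7.25
eef_pos: [0.4359, 0.1572, 0.1339]
eef_rot: [[-0.113, 0.002, -0.994], [0.994, 0.001, -0.113], [0.001, -1.0, -0.002]]
contact_force: [1.3, 3.3, -1.3]
grip_width: 0.0263
```

```bash
python3 - <<'E'
from h import *
p=snapshot('top'); save(p,'t2')
o=robot.observe();print(o['eef_pos'],np.degrees(yaw(o['eef_rot'])),o['contact_force'])
p=snapshot('scene'); save(p,'s2')
t=cv2.imread('pics/s2.png');cv2.imwrite('pics/s2z.png',cv2.resize(t[150:290,270:430],None,fx=4,fy=4))
E
```

```text
[0.4357 0.1563 0.1339] 96.76065577874644 [-0.0244 -0.1124  0.1564]
```

View pics/s2z.png

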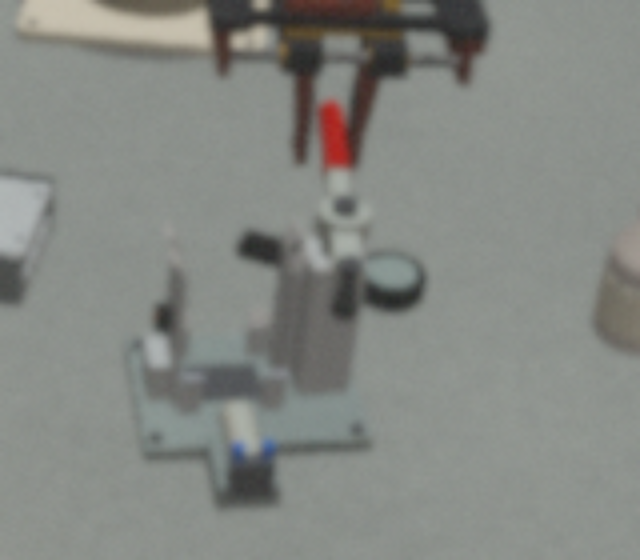

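>>> servo_tool([
  {"dx": -0.0053,"dy": 0,"dz": -0.0001,"spin": -3.2},
  {"dx": -0.0053,"dy": 0,"dz": -0.0001,"spin": -3.2},
  {"dx": -0.0025,"dy": 0,"dz": 0,"spin": -1},
])

```text
time_s: 7.72
eef_pos: [0.4376, 0.1444, 0.1338]
eef_rot: [[-0.235, 0.0, -0.972], [0.972, 0.0, -0.235], [0.0, -1.0, -0.0]]
contact_force: [-0.1, 2.2, -0.1]
grip_width: 0.0265
```

>>> servo_tool([
  {"dx": -0.0015,"dy": 0,"dz": 0,"spin": -0.5},
  {"dx": -0.0015,"dy": 0,"dz": 0,"spin": 0},
])

```text
time_s: 7.98
eef_pos: [0.4382, 0.1414, 0.1337]
eef_rot: [[-0.244, -0.0, -0.97], [0.97, 0.001, -0.244], [0.001, -1.0, -0.0]]
contact_force: [-2.5, 9.3, 1.6]
grip_width: 0.0267
```

>>> servo_tool([
  {"dx": -0.0015,"dy": 0,"dz": 0,"spin": 0},
  {"dx": 0,"dy": 0,"dz": 0,"spin": 0},
])

```text
time_s: 8.22
eef_pos: [0.4382, 0.1413, 0.1337]
eef_rot: [[-0.243, -0.001, -0.97], [0.97, 0.003, -0.243], [0.003, -1.0, -0.0]]
contact_force: [-2.8, 13.0, 0.1]
grip_width: 0.0267
```

>>> servo_tool([
  {"dx": 0.004,"dy": 0,"dz": 0,"spin": 0},
  {"dx": 0,"dy": -0.03,"dz": 0,"spin": 0},
  {"dx": 0,"dy": -0.05,"dz": 0,"spin": 0},
  {"dx": 0,"dy": -0.05,"dz": 0,"spin": 0},
  {"dx": 0,"dy": -0.05,"dz": 0,"spin": 0},
])

```text
time_s: 8.85
eef_pos: [0.437, 0.1431, 0.3151]
eef_rot: [[-0.245, -0.001, -0.97], [0.97, -0.001, -0.245], [-0.001, -1.0, 0.001]]
contact_force: [1.0, 0.4, 0.6]
grip_width: 0.0267
```

```bash
python3 - <<'E'
from h import *
o=robot.observe();print(o['eef_pos'],np.degrees(yaw(o['eef_rot'])),o['q'])
# view pose over dock: z along dock -y? 
plan([.53,.06,.28],12.8,10)
E
```

```text
[0.437  0.1431 0.3151] 104.18188071540409 [ 0.291   0.074   1.8896 -0.0008  1.1788 -1.527 ]
[{"dx": -0.0103, "dy": 0.0035, "dz": -0.007, "spin": 9.14}, {"dx": -0.0091, "dy": 0.0035, "dz": -0.0085, "spin": 9.14}, {"dx": -0.0076, "dy": 0.0035, "dz": -0.0099, "spin": 9.14}, {"dx": -0.006, "dy": 0.0035, "dz": -0.011, "spin": 9.14}, {"dx": -0.0041, "dy": 0.0036, "dz": -0.0117, "spin": 9.14}, {"dx": -0.0023, "dy": 0.0035, "dz": -0.0123, "spin": 9.14}, {"dx": -0.0002, "dy": 0.0035, "dz": -0.0125, "spin": 9.14}, {"dx": 0.0017, "dy": 0.0035, "dz": -0.0123, "spin": 9.14}, {"dx": 0.0037, "dy": 0.0035, "dz": -0.0119, "spin": 9.14}, {"dx": 0.0055, "dy": 0.0035, "dz": -0.0112, "spin": 9.14}]
end [0.53 0.06 0.28] 12.781880715404064
```

>>> servo_tool([
  {"dx": -0.01,"dy": 0.004,"dz": -0.007,"spin": 9.1},
  {"dx": -0.009,"dy": 0.004,"dz": -0.0085,"spin": 9.1},
  {"dx": -0.0075,"dy": 0.004,"dz": -0.01,"spin": 9.1},
  {"dx": -0.006,"dy": 0.004,"dz": -0.011,"spin": 9.1},
  {"dx": -0.004,"dy": 0.004,"dz": -0.0115,"spin": 9.1},
  {"dx": -0.0025,"dy": 0.004,"dz": -0.0125,"spin": 9.1},
  {"dx": 0,"dy": 0.004,"dz": -0.0125,"spin": 9.1},
  {"dx": 0.0015,"dy": 0.004,"dz": -0.0125,"spin": 9.2},
  {"dx": 0.0035,"dy": 0.004,"dz": -0.012,"spin": 9.3},
  {"dx": 0.0055,"dy": 0.004,"dz": -0.011,"spin": 9.3},
], grip=0)

```text
time_s: 10.1
eef_pos: [0.5305, 0.0603, 0.2732]
eef_rot: [[0.977, -0.001, -0.214], [0.214, -0.001, 0.977], [-0.001, -1.0, -0.001]]
contact_force: [0.4, 0.1, -0.2]
grip_width: 0.0878
```

>>> servo_tool([
  {"dx": 0,"dy": 0,"dz": 0,"spin": 0},
  {"dx": 0,"dy": 0,"dz": 0,"spin": 0},
])

```text
time_s: 10.35
eef_pos: [0.5301, 0.061, 0.2736]
eef_rot: [[0.975, -0.001, -0.223], [0.223, -0.0, 0.975], [-0.001, -1.0, -0.0]]
contact_force: [0.1, 0.5, -0.1]
grip_width: 0.0878
```

```bash
python3 - <<'E'
from h import *
p=snapshot('wrist'); save(p,'wrist3')
import pickle; pickle.dump({k:np.array(v) for k,v in p.items()},open('w3.pkl','wb'))
o=robot.observe();print(o['time_s'],o['eef_pos'],np.degrees(yaw(o['eef_rot'])))
overlay(p,(.5448,.1011),12.8,dockloops(0),'ov3',(200,50,400,250),3)
E
```

```text
10.4 [0.5302 0.0611 0.2737] 12.858212561050271
```

View pics/ov3.png

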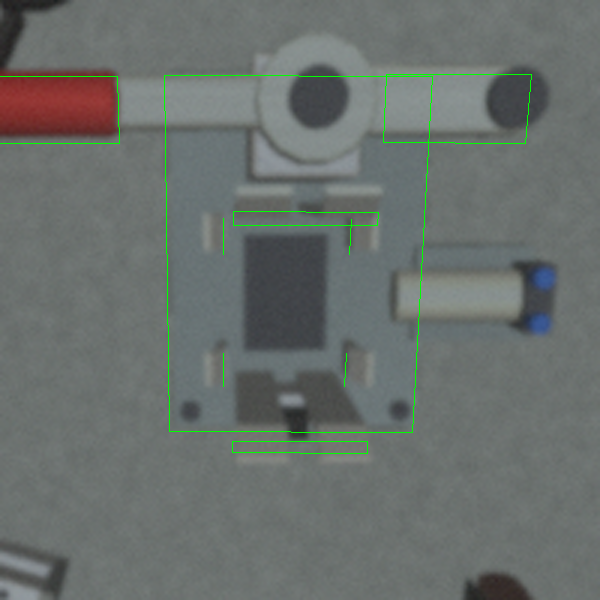

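View pics/wrist3.png

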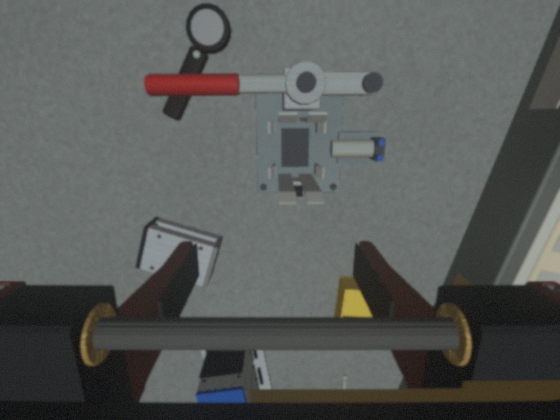

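```bash
python3 - <<'E'
from h import *
import pickle; p=pickle.load(open('w3.pkl','rb'))
from scipy.optimize import least_squares
loc=np.array([[0,0,.012],[0,.066,.15],[0,.043,.13],[0,-.043,.13],[-.055,.066,.140]])
uv=np.array([[286,293],[318,97],[309,187],[301,462],[117,103]])/3.+[200,50]-0.33
f=lambda v:(proj(p,wpts(v[:2],v[2],loc))-uv)
r=least_squares(lambda v:f(v).ravel(),[.5448,.1011,12.8]);print(r.x);print(f(r.x))
print(f([.5448,.1011,12.8]))
o=robot.observe();R=np.array(o['eef_rot']);T=np.array(o['eef_pos'])
for s in (-1,1): print('tip',proj(p,T+R@np.array([[s*.044,.008,.010],[s*.044,.008,-.010]]).T.T[0]),proj(p,T+R@np.array([s*.044,.008,-.010])))
E
python3 -c "
import cv2;i=cv2.imread('pics/wrist3.png');cv2.imwrite('pics/w3f.png',cv2.resize(i[220:300,150:410],None,fx=3,fy=3))"
```

```text
[ 0.5451  0.1034 13.0565]
[[-0.7375 -0.088 ]
 [-0.6638  0.5427]
 [-0.2569 -0.1252]
 [ 0.4747 -0.3591]
 [ 1.0011 -0.1605]]
[[-1.4196  1.5966]
 [-1.4074  3.348 ]
 [-1.0426  2.3705]
 [-0.6385  1.7663]
 [ 0.4189  2.2374]]
tip [[197.1079 242.5326]] [[199.5465 274.8643]]
tip [[355.4667 242.7499]] [[352.865  275.0588]]
```

View pics/w3f.png

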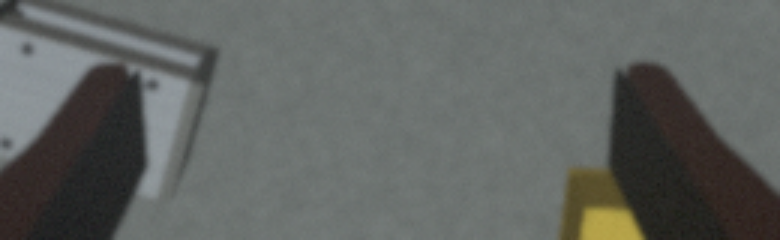

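```bash
python3 - <<'E'
from h import *
plan([.559,-.327,.25],21.4,8)
E
```

```text
[{"dx": -0.0073, "dy": 0.003, "dz": -0.0481, "spin": -1.07}, {"dx": -0.0082, "dy": 0.0029, "dz": -0.048, "spin": -1.07}, {"dx": -0.0091, "dy": 0.003, "dz": -0.0477, "spin": -1.07}, {"dx": -0.0099, "dy": 0.0029, "dz": -0.0477, "spin": -1.07}, {"dx": -0.0109, "dy": 0.003, "dz": -0.0474, "spin": -1.07}, {"dx": -0.0117, "dy": 0.003, "dz": -0.0472, "spin": -1.07}, {"dx": -0.0127, "dy": 0.0029, "dz": -0.047, "spin": -1.07}, {"dx": -0.0135, "dy": 0.003, "dz": -0.0467, "spin": -1.07}]
end [ 0.5589 -0.327   0.25  ] 21.41821256105027
```

>>> servo_tool([
  {"dx": -0.007,"dy": 0.003,"dz": -0.048,"spin": -1.1},
  {"dx": -0.008,"dy": 0.003,"dz": -0.048,"spin": -1.1},
  {"dx": -0.009,"dy": 0.003,"dz": -0.048,"spin": -1.1},
  {"dx": -0.01,"dy": 0.003,"dz": -0.0475,"spin": -1.1},
  {"dx": -0.011,"dy": 0.003,"dz": -0.0475,"spin": -1.1},
  {"dx": -0.012,"dy": 0.003,"dz": -0.047,"spin": -1.1},
  {"dx": -0.0125,"dy": 0.003,"dz": -0.047,"spin": -1.0},
  {"dx": -0.0135,"dy": 0.003,"dz": -0.047,"spin": -1.0},
  {"dx": 0,"dy": 0,"dz": 0,"spin": 0},
  {"dx": 0,"dy": 0,"dz": 0,"spin": 0},
])

```text
time_s: 11.65
eef_pos: [0.5591, -0.3265, 0.2495]
eef_rot: [[0.931, -0.001, -0.364], [0.364, 0.001, 0.931], [-0.0, -1.0, 0.001]]
contact_force: [-0.1, 0.6, 0.4]
grip_width: 0.0876
```

```bash
cat >> h.py <<'E'
def magloops(z,L=.062,W=.044): return [[(sx*L/2,sy*W/2,z) for sx,sy in((1,1),(1,-1),(-1,-1),(-1,1))]]
E
python3 - <<'E'
from h import *
import pickle
p=snapshot('wrist'); save(p,'wrist4')
pickle.dump({k:np.array(v) for k,v in p.items()},open('w4.pkl','wb'))
o=robot.observe();print(o['time_s'],o['eef_pos'],np.degrees(yaw(o['eef_rot'])))
overlay(p,(.5434,-.2851),21.4,magloops(.108)+[[(-.05,-.086,.008),(.05,-.086,.008),(.05,.086,.008),(-.05,.086,.008)]],'ov4',(180,20,380,260),3)
E
```

```text
11.7 [ 0.5592 -0.3261  0.2497] 21.389291531300774
```

View pics/ov4.png

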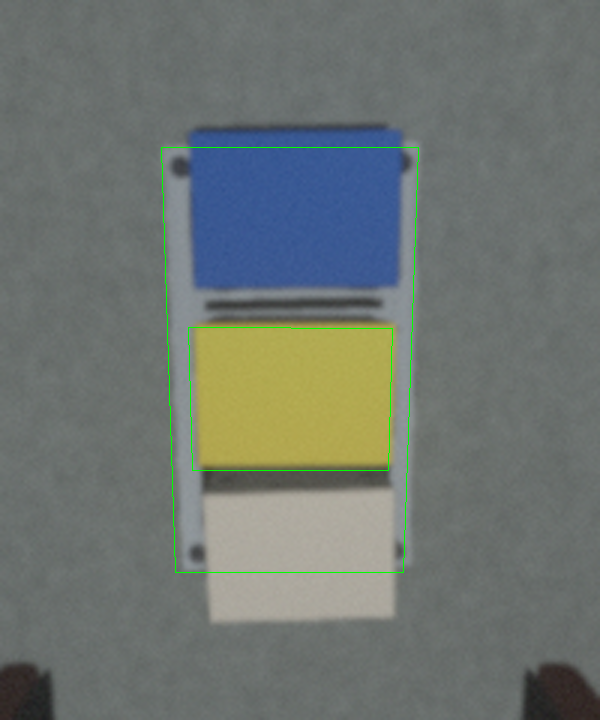

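```bash
cat >> h.py <<'E'
from scipy.optimize import least_squares
def fitp(p,loc,uv,x0):
    loc=np.array(loc,float)
    f=lambda v:(proj(p,wpts(v[:2],v[2],loc))-uv)
    r=least_squares(lambda v:f(v).ravel(),x0);print('fit',r.x);print(f(r.x));return r.x
def segfit(p,lo,hi,z,x0,L=.062,W=.044,roi=None,which=0):
    """lid by HSV colour -> minAreaRect corners -> pose"""
    hsv=cv2.cvtColor(p['color'],cv2.COLOR_RGB2HSV); m=cv2.inRange(hsv,np.array(lo),np.array(hi))
    if roi is not None:
        k=np.zeros_like(m);k[roi[1]:roi[3],roi[0]:roi[2]]=255;m&=k
    m=cv2.morphologyEx(m,cv2.MORPH_OPEN,np.ones((3,3),np.uint8))
    cs,_=cv2.findContours(m,cv2.RETR_EXTERNAL,cv2.CHAIN_APPROX_NONE); cs=sorted(cs,key=cv2.contourArea)[::-1]
    c=cs[which]; print('area',cv2.contourArea(c))
    q=cv2.approxPolyDP(cv2.convexHull(c),0.04*cv2.arcLength(c,True),True)[:,0,:].astype(float); print('corners',q.tolist())
    if len(q)!=4: return None
    ce=q.mean(0); q=q+ (q-ce)/np.linalg.norm(q-ce,axis=1,keepdims=True)*.7
    loc=[(*a[:2],z) for a in magloops(z,L,W)[0]]
    pr=proj(p,wpts(x0[:2],x0[2],loc))
    uv=np.array([q[np.argmin(np.linalg.norm(q-a,axis=1))] for a in pr])
    return fitp(p,loc,uv,x0)
E
python3 - <<'E'
from h import *
import pickle
p=pickle.load(open('w4.pkl','rb'))
uv=np.array([[396,321],[392,465],[198,468],[194,325]])/3+[180,20]-.33
fitp(p,magloops(.108)[0],uv,[.5434,-.2851,21.4])
segfit(p,(20,90,90),(35,255,255),.108,[.5434,-.2851,21.4],roi=(200,80,360,200))
E
```

```text
fit [ 0.5444 -0.2834 22.1424]
[[ 0.0793  0.3153]
 [ 0.5057  0.0243]
 [-0.0121 -0.1691]
 [-0.5533 -0.1498]]
area 3083.0
corners [[311.0, 129.0], [308.0, 175.0], [246.0, 173.0], [246.0, 128.0]]
fit [ 0.5442 -0.2835 19.9523]
[[ 0.7927 -0.225 ]
 [ 1.1261  0.5387]
 [-0.9071  0.9192]
 [-0.9995 -1.0097]]
```

```bash
python3 - <<'E'
from h import *
s=plan([.5443,-.2834,.16],21.8,3)
s=plan([.5443,-.2834,.079],21.8,4,s)
E
```

```text
[{"dx": 0.0006, "dy": 0.0299, "dz": 0.0151, "spin": -0.14}, {"dx": 0.0005, "dy": 0.0299, "dz": 0.015, "spin": -0.14}, {"dx": 0.0007, "dy": 0.0299, "dz": 0.0151, "spin": -0.14}]
end [ 0.5443 -0.2834  0.16  ] 21.809291531300776
[{"dx": -0.0, "dy": 0.0202, "dz": -0.0, "spin": 0.0}, {"dx": -0.0, "dy": 0.0203, "dz": -0.0, "spin": 0.0}, {"dx": -0.0, "dy": 0.0202, "dz": -0.0, "spin": 0.0}, {"dx": -0.0, "dy": 0.0203, "dz": -0.0, "spin": 0.0}]
end [ 0.5443 -0.2834  0.079 ] 21.809291531300776
```

>>> servo_tool([
  {"dx": 0.0006,"dy": 0.03,"dz": 0.015,"spin": -0.15},
  {"dx": 0.0006,"dy": 0.03,"dz": 0.015,"spin": -0.15},
  {"dx": 0.0006,"dy": 0.03,"dz": 0.015,"spin": -0.15},
  {"dx": 0,"dy": 0.02,"dz": 0,"spin": 0},
  {"dx": 0,"dy": 0.02,"dz": 0,"spin": 0},
  {"dx": 0,"dy": 0.02,"dz": 0,"spin": 0},
  {"dx": 0,"dy": 0.02,"dz": 0,"spin": 0},
  {"dx": 0,"dy": 0,"dz": 0,"spin": 0},
])

```text
time_s: 12.7
eef_pos: [0.5436, -0.2844, 0.0777]
eef_rot: [[0.929, -0.003, -0.371], [0.371, 0.002, 0.929], [-0.002, -1.0, 0.003]]
contact_force: [0.9, 0.4, 0.0]
grip_width: 0.0879
```

>>> servo_tool([
  {"dx": 0,"dy": 0,"dz": 0,"spin": 0},
  {"dx": 0,"dy": 0,"dz": 0,"spin": 0},
  {"dx": 0,"dy": 0,"dz": 0,"spin": 0},
  {"dx": 0,"dy": 0,"dz": 0,"spin": 0},
  {"dx": 0,"dy": 0,"dz": 0,"spin": 0},
], grip=255, squeeze=30)

```text
time_s: 13.32
eef_pos: [0.5451, -0.285, 0.0804]
eef_rot: [[0.929, 0.001, -0.371], [0.371, -0.001, 0.929], [0.001, -1.0, -0.001]]
contact_force: [-0.1, -0.1, 5.3]
grip_width: 0.0619
```

>>> servo_tool([
  {"dx": 0,"dy": -0.005,"dz": 0,"spin": 0},
  {"dx": 0,"dy": -0.012,"dz": 0,"spin": 0},
  {"dx": 0,"dy": -0.02,"dz": 0,"spin": 0},
  {"dx": 0,"dy": -0.025,"dz": 0,"spin": 0},
  {"dx": 0,"dy": -0.03,"dz": 0,"spin": 0},
  {"dx": 0,"dy": -0.03,"dz": 0,"spin": 0},
  {"dx": 0,"dy": -0.008,"dz": 0,"spin": 0},
  {"dx": 0,"dy": 0,"dz": 0,"spin": 0},
], squeeze=40)

```text
time_s: 14.32
eef_pos: [0.5446, -0.2848, 0.2102]
eef_rot: [[0.929, 0.001, -0.371], [0.371, -0.001, 0.929], [0.001, -1.0, -0.001]]
contact_force: [0.1, 0.2, -4.2]
grip_width: 0.0615
```

```bash
python3 - <<'E'
from h import *
p=snapshot('wrist'); save(p,'wrist5')
p=snapshot('top'); save(p,'t5')
o=robot.observe();print(o['time_s'],o['eef_pos'],np.degrees(yaw(o['eef_rot'])),o['contact_force'])
x=[.56,-.085]
overlay(p,x,60,magloops(.0)+[[(-.06,-.01,.06),(.06,-.01,.06),(.06,.01,.06),(-.06,.01,.06)],[(-.01,-.06,.06),(.01,-.06,.06),(.01,.06,.06),(-.01,.06,.06)]],'ov5',(180,110,440,300),3)
plan([*x,.21],60,7)
E
```

```text
14.425 [ 0.5439 -0.2844  0.2086] 21.7704261200247 [-0.1117 -0.224  -3.7199]
[{"dx": 0.0127, "dy": -0.0002, "dz": 0.0256, "spin": -5.46}, {"dx": 0.0151, "dy": -0.0002, "dz": 0.0243, "spin": -5.46}, {"dx": 0.0173, "dy": -0.0002, "dz": 0.0227, "spin": -5.46}, {"dx": 0.0194, "dy": -0.0002, "dz": 0.021, "spin": -5.46}, {"dx": 0.0213, "dy": -0.0002, "dz": 0.019, "spin": -5.46}, {"dx": 0.023, "dy": -0.0002, "dz": 0.0169, "spin": -5.46}, {"dx": 0.0246, "dy": -0.0002, "dz": 0.0147, "spin": -5.46}]
end [ 0.56  -0.085  0.21 ] 59.99042612002469
```

View pics/ov5.png

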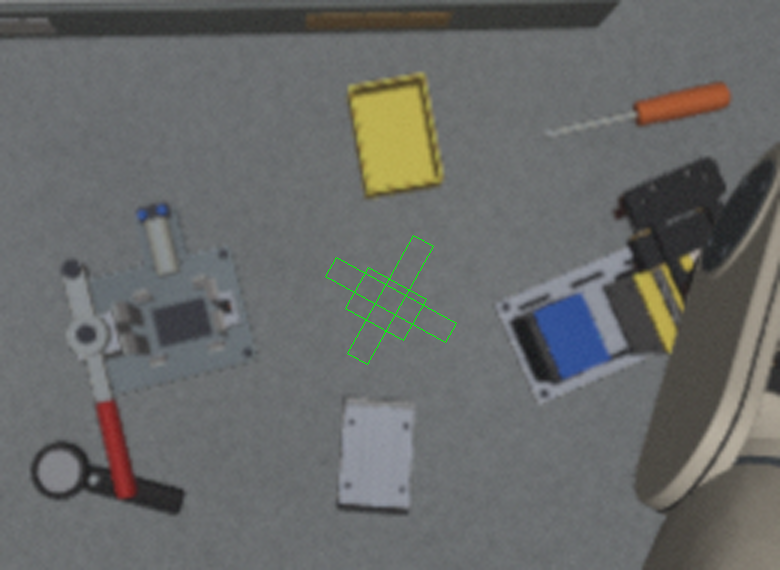

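View pics/wrist5.png

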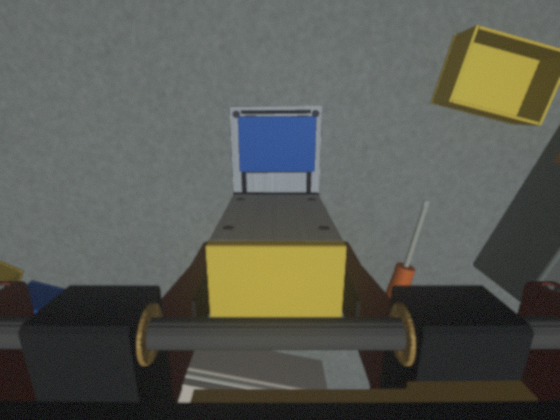

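>>> servo_tool([
  {"dx": 0.013,"dy": 0,"dz": 0.0255,"spin": -5.5},
  {"dx": 0.015,"dy": 0,"dz": 0.0245,"spin": -5.5},
  {"dx": 0.017,"dy": 0,"dz": 0.0225,"spin": -5.5},
  {"dx": 0.0195,"dy": 0,"dz": 0.021,"spin": -5.5},
  {"dx": 0.0215,"dy": 0.01,"dz": 0.019,"spin": -5.5},
  {"dx": 0.023,"dy": 0.025,"dz": 0.017,"spin": -5.5},
  {"dx": 0.0245,"dy": 0.03,"dz": 0.0145,"spin": -5.5},
  {"dx": 0,"dy": 0.03,"dz": 0,"spin": 0},
  {"dx": 0,"dy": 0.028,"dz": 0,"spin": 0},
  {"dx": 0,"dy": 0.008,"dz": 0,"spin": 0},
])

```text
time_s: 15.68
eef_pos: [0.5585, -0.085, 0.076]
eef_rot: [[0.496, -0.005, -0.868], [0.868, 0.001, 0.496], [-0.002, -1.0, 0.005]]
contact_force: [-0.5, -0.3, -2.9]
grip_width: 0.062
```

>>> servo_tool([
  {"dx": 0,"dy": 0.002,"dz": 0,"spin": 0},
  {"dx": 0,"dy": 0.0,"dz": 0,"spin": 0},
])

```text
time_s: 15.92
eef_pos: [0.5611, -0.0856, 0.0773]
eef_rot: [[0.496, 0.001, -0.868], [0.868, -0.0, 0.496], [0.0, -1.0, -0.001]]
contact_force: [-0.1, 0.4, -3.4]
grip_width: 0.0618
```

>>> servo_tool([
  {"dx": 0,"dy": 0.002,"dz": 0,"spin": 0},
  {"dx": 0,"dy": 0.001,"dz": 0,"spin": 0},
  {"dx": 0,"dy": 0,"dz": 0,"spin": 0},
])

```text
time_s: 16.3
eef_pos: [0.5606, -0.0855, 0.0739]
eef_rot: [[0.496, 0.0, -0.868], [0.868, -0.0, 0.496], [0.0, -1.0, -0.0]]
contact_force: [-0.5, -0.1, -3.0]
grip_width: 0.0617
```

>>> servo_tool([
  {"dx": 0,"dy": 0.001,"dz": 0,"spin": 0},
  {"dx": 0,"dy": 0,"dz": 0,"spin": 0},
])

```text
time_s: 16.55
eef_pos: [0.5605, -0.0854, 0.0726]
eef_rot: [[0.496, -0.0, -0.868], [0.868, 0.0, 0.496], [-0.0, -1.0, 0.0]]
contact_force: [0.3, -0.5, -3.6]
grip_width: 0.0623
```

>>> servo_tool([
  {"dx": 0,"dy": 0.001,"dz": 0,"spin": 0},
  {"dx": 0,"dy": 0,"dz": 0,"spin": 0},
])

```text
time_s: 16.8
eef_pos: [0.5606, -0.0854, 0.0724]
eef_rot: [[0.496, 0.0, -0.868], [0.868, -0.0, 0.496], [0.0, -1.0, -0.0]]
contact_force: [-1.4, 0.5, 4.0]
grip_width: 0.062
```

>>> servo_tool([
  {"dx": 0,"dy": 0.001,"dz": 0,"spin": 0},
  {"dx": 0,"dy": 0,"dz": 0,"spin": 0},
])

```text
time_s: 17.05
eef_pos: [0.5607, -0.0855, 0.0724]
eef_rot: [[0.496, 0.0, -0.868], [0.868, -0.0, 0.496], [0.0, -1.0, -0.0]]
contact_force: [-5.9, 1.0, 14.2]
grip_width: 0.0618
```

>>> servo_tool([
  {"dx": 0,"dy": -0.001,"dz": 0,"spin": 0},
  {"dx": 0,"dy": 0,"dz": 0,"spin": 0},
  {"dx": 0,"dy": 0,"dz": 0,"spin": 0},
  {"dx": 0,"dy": -0.03,"dz": 0,"spin": 0},
  {"dx": 0,"dy": -0.05,"dz": 0,"spin": 0},
  {"dx": 0,"dy": -0.05,"dz": 0,"spin": 0},
  {"dx": 0,"dy": 0,"dz": 0,"spin": 9},
  {"dx": 0,"dy": 0,"dz": 0,"spin": 9},
  {"dx": 0,"dy": 0,"dz": 0,"spin": 9},
  {"dx": 0,"dy": 0,"dz": 0,"spin": 9},
], grip=0)

```text
time_s: 18.3
eef_pos: [0.5604, -0.0854, 0.2015]
eef_rot: [[0.914, -0.0, -0.406], [0.406, 0.0, 0.914], [-0.0, -1.0, 0.0]]
contact_force: [0.4, 0.1, -0.1]
grip_width: 0.0876
```

>>> servo_tool([
  {"dx": 0,"dy": 0,"dz": 0,"spin": 9},
  {"dx": 0,"dy": 0,"dz": 0,"spin": 9},
  {"dx": 0,"dy": 0,"dz": -0.01,"spin": 9},
  {"dx": 0,"dy": 0,"dz": -0.01,"spin": 9},
  {"dx": 0,"dy": 0,"dz": -0.01,"spin": 9},
  {"dx": 0,"dy": 0,"dz": -0.01,"spin": 9},
  {"dx": 0,"dy": 0,"dz": 0,"spin": 0},
  {"dx": 0,"dy": 0,"dz": 0,"spin": 0},
])

```text
time_s: 19.3
eef_pos: [0.5556, -0.1243, 0.2016]
eef_rot: [[0.87, -0.0, 0.493], [-0.493, 0.0, 0.87], [-0.0, -1.0, 0.0]]
contact_force: [-0.2, -0.0, 0.1]
grip_width: 0.0878
```

```bash
python3 - <<'E'
from h import *
import pickle
p=snapshot('wrist'); save(p,'wrist6')
pickle.dump({k:np.array(v) for k,v in p.items()},open('w6.pkl','wb'))
o=robot.observe();print(o['time_s'],o['eef_pos'],np.degrees(yaw(o['eef_rot'])),o['contact_force'])
segfit(p,(20,90,90),(35,255,255),.100,[.5606,-.0854,60],roi=(150,100,400,300))
overlay(p,(.5606,-.0854),60.2,magloops(.1),'ov6',(180,100,380,300),3)
E
```

```text
19.35 [ 0.5557 -0.1242  0.2016] -29.58197167778437 [ 0.0199 -0.6176  0.2715]
area 3949.5
corners [[280.0, 129.0], [281.0, 204.0], [231.0, 204.0], [228.0, 130.0]]
fit [ 0.5588 -0.0843 61.045 ]
[[-1.4803 -0.1578]
 [ 1.4156  0.3037]
 [ 0.6754 -0.2566]
 [-0.6092  0.1999]]
```

View pics/ov6.png

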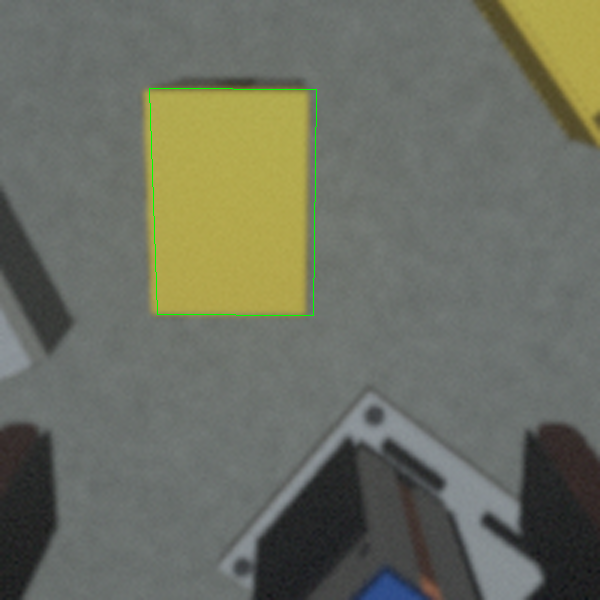

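```bash
python3 - <<'E'
from h import *
s=plan([.559,-.0845,.15],-29.5,3)
s=plan([.559,-.0845,.072],-29.5,4,s)
E
```

```text
[{"dx": -0.0056, "dy": 0.0172, "dz": 0.0121, "spin": -0.03}, {"dx": -0.0055, "dy": 0.0172, "dz": 0.012, "spin": -0.03}, {"dx": -0.0056, "dy": 0.0172, "dz": 0.0121, "spin": -0.03}]
end [ 0.559  -0.0845  0.15  ] -29.491971677784374
[{"dx": 0.0, "dy": 0.0195, "dz": -0.0, "spin": 0.0}, {"dx": 0.0, "dy": 0.0195, "dz": -0.0, "spin": 0.0}, {"dx": 0.0, "dy": 0.0195, "dz": -0.0, "spin": 0.0}, {"dx": 0.0, "dy": 0.0195, "dz": -0.0, "spin": 0.0}]
end [ 0.559  -0.0845  0.072 ] -29.491971677784374
```

>>> servo_tool([
  {"dx": -0.0055,"dy": 0.017,"dz": 0.012,"spin": 0},
  {"dx": -0.0055,"dy": 0.017,"dz": 0.012,"spin": 0},
  {"dx": -0.0055,"dy": 0.017,"dz": 0.012,"spin": 0},
  {"dx": 0,"dy": 0.02,"dz": 0,"spin": 0},
  {"dx": 0,"dy": 0.02,"dz": 0,"spin": 0},
  {"dx": 0,"dy": 0.02,"dz": 0,"spin": 0},
  {"dx": 0,"dy": 0.018,"dz": 0,"spin": 0},
  {"dx": 0,"dy": 0,"dz": 0,"spin": 0},
])

```text
time_s: 20.35
eef_pos: [0.5579, -0.0844, 0.0708]
eef_rot: [[0.869, -0.003, 0.495], [-0.495, 0.001, 0.869], [-0.003, -1.0, -0.001]]
contact_force: [-0.4, 0.3, -0.6]
grip_width: 0.0878
```

>>> servo_tool([
  {"dx": 0,"dy": 0,"dz": 0,"spin": 0},
  {"dx": 0,"dy": 0,"dz": 0,"spin": 0},
  {"dx": 0,"dy": 0,"dz": 0,"spin": 0},
  {"dx": 0,"dy": 0,"dz": 0,"spin": 0},
  {"dx": 0,"dy": 0,"dz": 0,"spin": 0},
  {"dx": 0,"dy": 0,"dz": 0,"spin": 0},
  {"dx": 0,"dy": 0,"dz": 0,"spin": 0},
], grip=255, squeeze=40)

```text
time_s: 21.22
eef_pos: [0.5592, -0.0851, 0.0729]
eef_rot: [[0.868, 0.0, 0.496], [-0.496, -0.0, 0.868], [0.0, -1.0, 0.0]]
contact_force: [-1.4, -0.9, 4.2]
grip_width: 0.044
```

>>> servo_tool([
  {"dx": 0,"dy": -0.005,"dz": 0,"spin": 0},
  {"dx": 0,"dy": -0.02,"dz": 0,"spin": 0},
  {"dx": 0,"dy": -0.03,"dz": 0,"spin": 0},
  {"dx": 0,"dy": -0.04,"dz": 0,"spin": 0},
  {"dx": 0,"dy": -0.04,"dz": 0,"spin": 0},
  {"dx": 0,"dy": -0.025,"dz": 0,"spin": 0},
  {"dx": 0,"dy": 0,"dz": 0,"spin": 0},
])

```text
time_s: 22.1
eef_pos: [0.56, -0.0852, 0.2343]
eef_rot: [[0.868, 0.003, 0.496], [-0.496, -0.001, 0.868], [0.003, -1.0, 0.001]]
contact_force: [0.1, 0.6, -2.6]
grip_width: 0.0438
```

```bash
python3 - <<'E'
from h import *
o=robot.observe();print(o['time_s'],o['eef_pos'],np.degrees(yaw(o['eef_rot'])),o['contact_force'],o['grip_width'])
plan([.545,.103,.232],12.9,8)
E
```

```text
22.1 [ 0.56   -0.0852  0.2343] -29.73259425710221 [ 0.0965  0.5986 -2.5708] 0.043772409198825045
[{"dx": -0.0133, "dy": 0.0003, "dz": 0.0195, "spin": -5.33}, {"dx": -0.0114, "dy": 0.0003, "dz": 0.0206, "spin": -5.33}, {"dx": -0.0095, "dy": 0.0002, "dz": 0.0217, "spin": -5.33}, {"dx": -0.0074, "dy": 0.0003, "dz": 0.0224, "spin": -5.33}, {"dx": -0.0053, "dy": 0.0003, "dz": 0.023, "spin": -5.33}, {"dx": -0.0031, "dy": 0.0003, "dz": 0.0234, "spin": -5.33}, {"dx": -0.001, "dy": 0.0003, "dz": 0.0235, "spin": -5.33}, {"dx": 0.0013, "dy": 0.0003, "dz": 0.0236, "spin": -5.33}]
end [0.545 0.103 0.232] 12.907405742897788
```

>>> servo_tool([
  {"dx": -0.0135,"dy": 0,"dz": 0.0195,"spin": -5.3},
  {"dx": -0.0115,"dy": 0,"dz": 0.0205,"spin": -5.3},
  {"dx": -0.0095,"dy": 0,"dz": 0.0215,"spin": -5.3},
  {"dx": -0.0075,"dy": 0,"dz": 0.0225,"spin": -5.4},
  {"dx": -0.0055,"dy": 0,"dz": 0.023,"spin": -5.4},
  {"dx": -0.003,"dy": 0,"dz": 0.0235,"spin": -5.3},
  {"dx": -0.001,"dy": 0,"dz": 0.0235,"spin": -5.3},
  {"dx": 0.0015,"dy": 0,"dz": 0.0235,"spin": -5.3},
  {"dx": 0,"dy": 0,"dz": 0,"spin": 0},
  {"dx": 0,"dy": 0,"dz": 0,"spin": 0},
])

```text
time_s: 23.35
eef_pos: [0.5432, 0.1027, 0.2315]
eef_rot: [[0.975, -0.002, -0.222], [0.222, -0.001, 0.975], [-0.002, -1.0, -0.0]]
contact_force: [-0.2, -0.4, -3.4]
grip_width: 0.0442
```

```bash
python3 - <<'E'
from h import *
import pickle
p=snapshot('wrist'); save(p,'wrist7')
pickle.dump({k:np.array(v) for k,v in p.items()},open('w7.pkl','wb'))
o=robot.observe();P=o['eef_pos'];y=np.degrees(yaw(o['eef_rot']));print(o['time_s'],P,y,o['contact_force'],o['grip_width'])
segfit(p,(20,90,90),(35,255,255),P[2]+.0285,[P[0],P[1],y+90],roi=(150,100,400,330))
overlay(p,(.545,.103),12.9,dockloops(0)+magloops(P[2]+.0285,.044,.062),'ov7',(130,60,430,330),2)
p=snapshot('top');save(p,'t7');overlay(p,(.545,.103),12.9,dockloops(0)+magloops(P[2]+.0285,.044,.062),'ovt7',(160,160,300,290),4)
p=snapshot('scene');save(p,'s7')
t=cv2.imread('pics/s7.png');cv2.imwrite('pics/s7z.png',cv2.resize(t[120:290,250:430],None,fx=3,fy=3))
E
```

```text
23.4 [0.5434 0.1025 0.2318] 12.787471933641088 [ 0.1462  0.0141 -3.4257] 0.04393404699332755
area 9005.0
corners [[325.0, 228.0], [321.0, 317.0], [229.0, 316.0], [229.0, 225.0]]
fit [  0.5412   0.111  101.7132]
[[ -3.8297 -14.2723]
 [  4.6382 -15.2017]
 [ -0.5561  19.6731]
 [ -0.3764  19.0191]]
```

View pics/ov7.png

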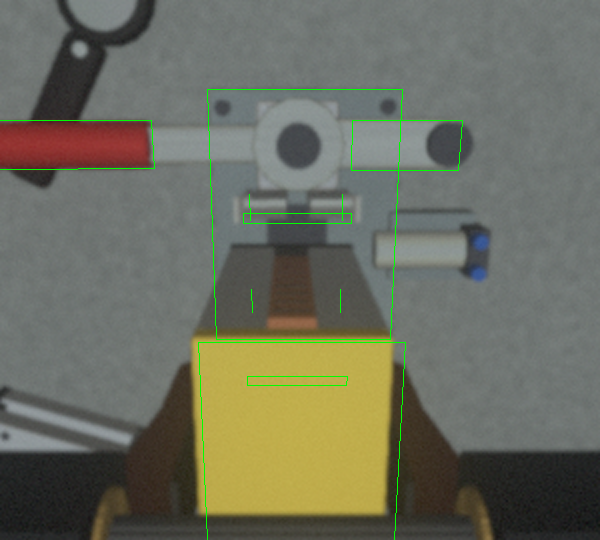

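View pics/s7z.png

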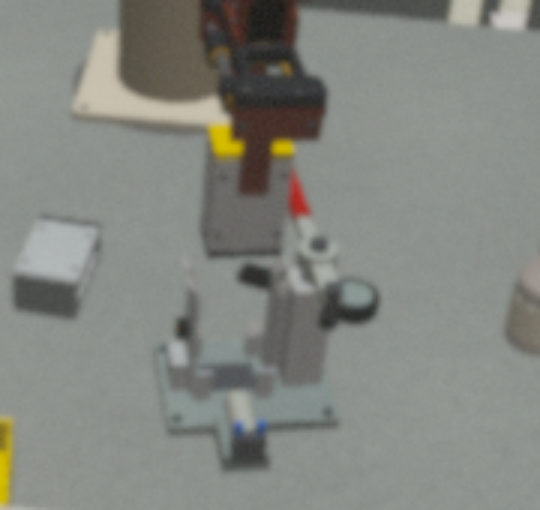

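View pics/ovt7.png

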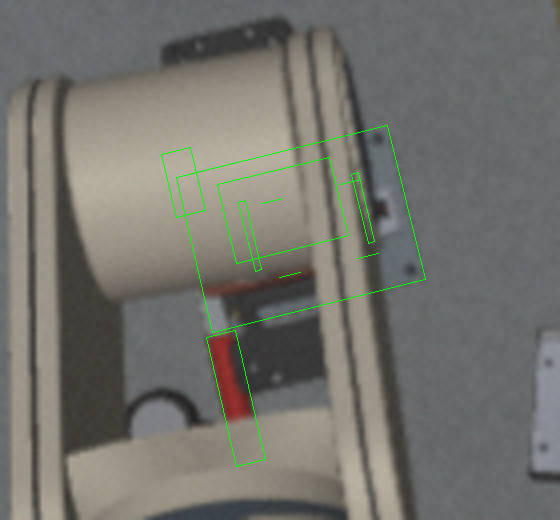

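```bash
python3 - <<'E'
from h import *
import pickle
p=pickle.load(open('w7.pkl','rb'))
cv=lambda a:np.array(a)/2.+[130,60]-.25
loc=[[0,.066,.15],[0,.043,.13],[-.055,.066,.14]]
fitp(p,loc,cv([[298,146],[299,197],[151,145]]),[.545,.103,12.9])
for z in (.2575,.259,.2605):
    a=fitp(p,[(-.022,.031,z),(.022,.031,z)],cv([[193,337],[391,337]]),[.545,.103,12.9])
E
python3 - <<'E'
import cv2
i=cv2.imread('pics/wrist7.png');cv2.imwrite('pics/w7z.png',cv2.resize(i[120:240,220:340],None,fx=5,fy=5,interpolation=cv2.INTER_CUBIC))
E
```

```text
fit [ 0.546   0.1039 14.0243]
[[-0.3299 -1.2257]
 [-0.5232  1.1827]
 [ 0.8372  0.1431]]
fit [ 0.5431  0.1026 12.9095]
[[-1.2822  0.0631]
 [ 1.2811  0.0624]]
fit [ 0.5429  0.1031 12.9097]
[[-1.8819  0.0938]
 [ 1.8803  0.0926]]
fit [ 0.5428  0.1037 12.91  ]
[[-2.4959  0.1259]
 [ 2.4938  0.1243]]
```

View pics/w7z.png

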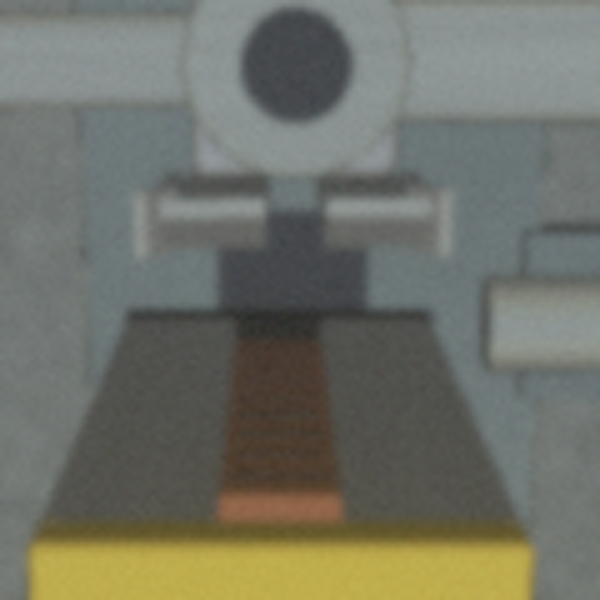

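>>> servo_tool([
  {"dx": 0.0026,"dy": 0.01,"dz": 0,"spin": -0.5},
  {"dx": 0,"dy": 0.013,"dz": 0,"spin": 0},
  {"dx": 0,"dy": 0,"dz": 0,"spin": 0},
  {"dx": 0,"dy": 0,"dz": 0,"spin": 0},
])

```text
time_s: 24.0
eef_pos: [0.5464, 0.1037, 0.2094]
eef_rot: [[0.973, -0.0, -0.231], [0.231, -0.0, 0.973], [-0.0, -1.0, 0.0]]
contact_force: [0.3, 0.7, -3.8]
grip_width: 0.0443
```

```bash
python3 - <<'E'
from h import *
p=snapshot('wrist'); save(p,'wrist8')
o=robot.observe();P=o['eef_pos'];y=np.degrees(yaw(o['eef_rot']));print(o['time_s'],P,y,o['contact_force'],o['grip_width'])
i=cv2.imread('pics/wrist8.png');cv2.imwrite('pics/w8z.png',cv2.resize(i[100:240,200:360],None,fx=4.5,fy=4.5,interpolation=cv2.INTER_CUBIC))
p=snapshot('scene');save(p,'s8')
t=cv2.imread('pics/s8.png');cv2.imwrite('pics/s8z.png',cv2.resize(t[150:270,270:390],None,fx=5,fy=5,interpolation=cv2.INTER_CUBIC))
E
```

```text
24.05 [0.5466 0.1038 0.2098] 13.364081944428774 [-0.7126  0.0532 -2.8177] 0.04397029473337905
```

View pics/w8z.png

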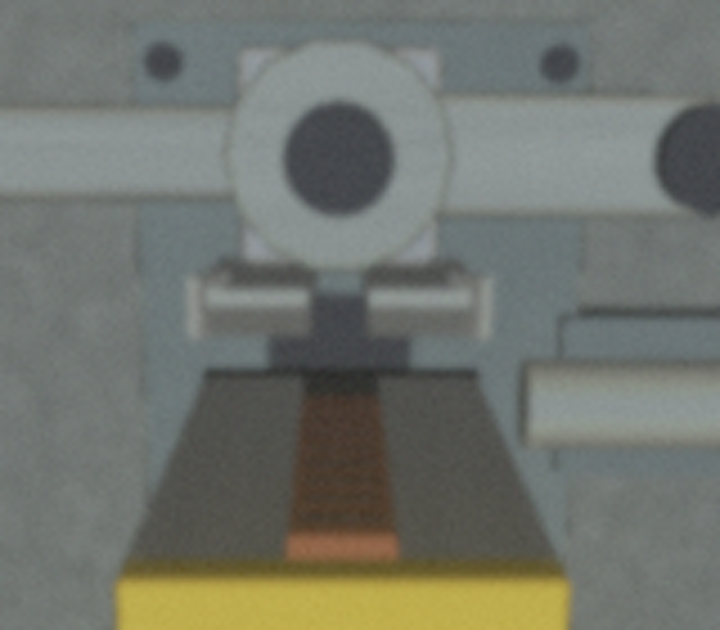

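View pics/s8z.png

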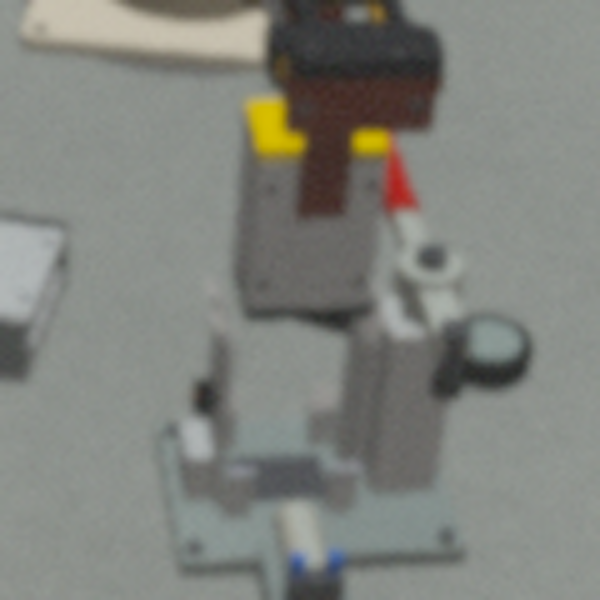

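```bash
python3 - <<'E'
from h import *
p=snapshot('scene')
o=robot.observe();P=o['eef_pos'];y=np.degrees(yaw(o['eef_rot']))
print(P,y)
zb=P[2]-.0729
L=[[(-.022,s*.034,.118),(.022,s*.034,.118),(.022,s*.034,.012),(-.022,s*.034,.012)] for s in(1,-1)]+dockloops(0)[:1]
overlay(p,(.5455,.1037),13.2,L,'a',(270,150,390,270),5)
overlay(p,P[:2],y,magloops(zb,.044,.062)+magloops(zb+.1,.044,.062),'b',(270,150,390,270),5)
cv2.imwrite('pics/ab.png',np.hstack([cv2.imread('pics/a.png')[:,:395],cv2.imread('pics/b.png')[:,200:]]))
pw=snapshot('wrist')
overlay(pw,P[:2],y,magloops(zb,.044,.062)+magloops(zb+.1,.044,.062),'c',(200,100,360,240),4)
overlay(pw,(.5455,.1037),13.2,L+dockloops(0),'d',(200,100,360,240),4)
E
```

```text
[0.5466 0.1038 0.21  ] 13.367794211423066
```

View pics/ab.png

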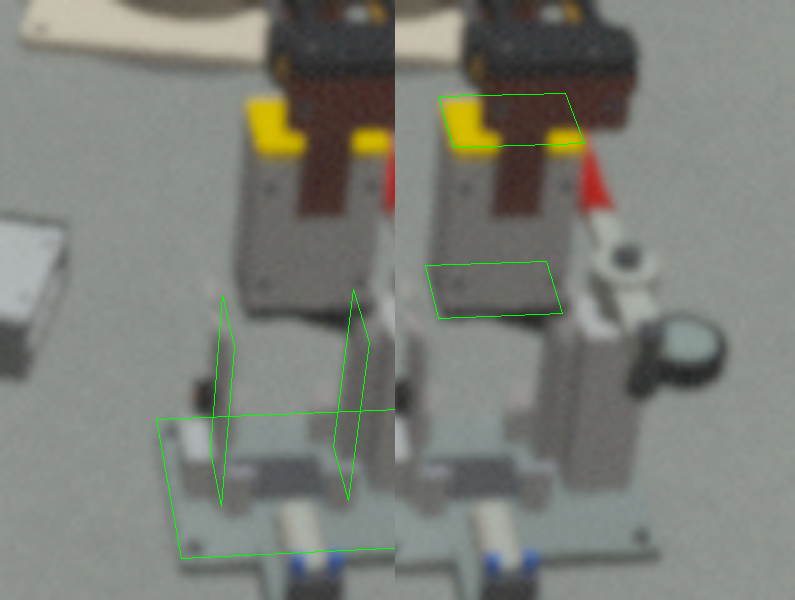

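View pics/c.png

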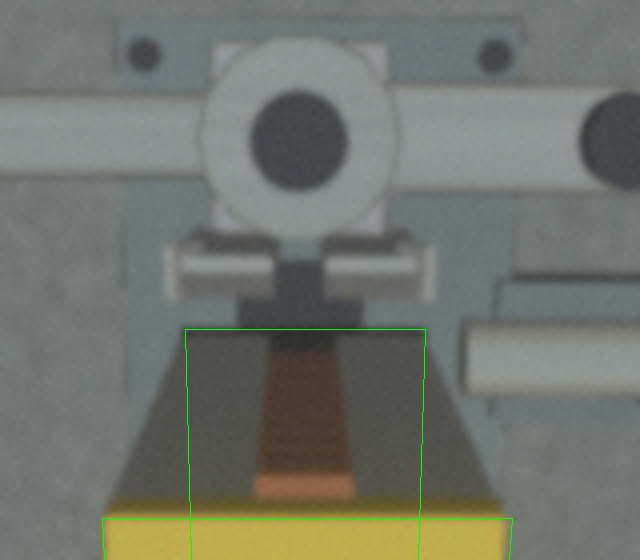

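View pics/d.png

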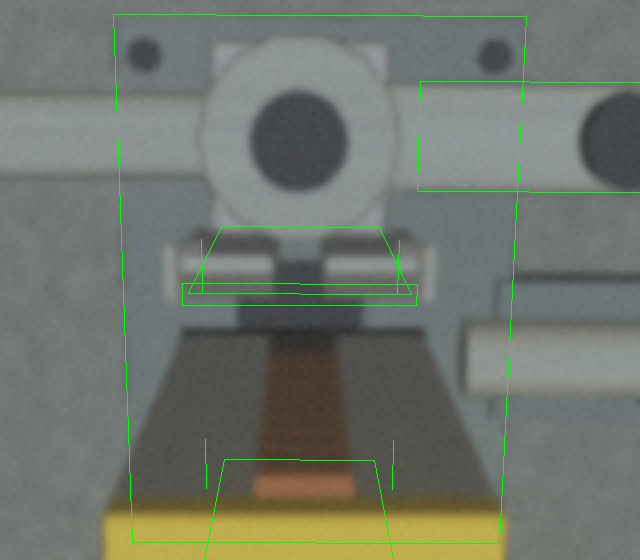

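>>> servo_tool([
  {"dx": -0.0003,"dy": 0.01,"dz": 0,"spin": 0},
  {"dx": 0,"dy": 0.012,"dz": 0,"spin": 0},
  {"dx": 0,"dy": 0.012,"dz": 0,"spin": 0},
  {"dx": 0,"dy": 0.012,"dz": 0,"spin": 0},
  {"dx": 0,"dy": 0.01,"dz": 0,"spin": 0},
  {"dx": 0,"dy": 0.006,"dz": 0,"spin": 0},
])

```text
time_s: 24.95
eef_pos: [0.5459, 0.1036, 0.1468]
eef_rot: [[0.973, -0.001, -0.231], [0.231, -0.0, 0.973], [-0.001, -1.0, 0.0]]
contact_force: [1.1, 0.7, -4.2]
grip_width: 0.0438
```

>>> servo_tool([
  {"dx": 0,"dy": 0.01,"dz": 0,"spin": 0},
  {"dx": 0,"dy": 0.01,"dz": 0,"spin": 0},
  {"dx": 0,"dy": 0.01,"dz": 0,"spin": 0},
  {"dx": 0,"dy": 0.008,"dz": 0,"spin": 0},
  {"dx": 0,"dy": 0,"dz": 0,"spin": 0},
])

```text
time_s: 25.58
eef_pos: [0.5456, 0.1036, 0.1089]
eef_rot: [[0.973, -0.001, -0.231], [0.231, -0.0, 0.973], [-0.001, -1.0, 0.0]]
contact_force: [-0.3, -0.9, -2.8]
grip_width: 0.0441
```

>>> servo_tool([
  {"dx": 0,"dy": 0.007,"dz": 0,"spin": 0},
  {"dx": 0,"dy": 0.007,"dz": 0,"spin": 0},
  {"dx": 0,"dy": 0.004,"dz": 0,"spin": 0},
  {"dx": 0,"dy": 0.002,"dz": 0,"spin": 0},
  {"dx": 0,"dy": 0,"dz": 0,"spin": 0},
])

```text
time_s: 26.2
eef_pos: [0.5461, 0.1037, 0.0896]
eef_rot: [[0.973, -0.0, -0.231], [0.231, -0.0, 0.973], [-0.0, -1.0, 0.0]]
contact_force: [-0.2, -0.2, -3.4]
grip_width: 0.044
```

>>> servo_tool([
  {"dx": 0,"dy": 0.001,"dz": 0,"spin": 0},
  {"dx": 0,"dy": 0.001,"dz": 0,"spin": 0},
  {"dx": 0,"dy": 0,"dz": 0,"spin": 0},
])

```text
time_s: 26.58
eef_pos: [0.5461, 0.1037, 0.0877]
eef_rot: [[0.973, -0.0, -0.231], [0.231, 0.0, 0.973], [0.0, -1.0, 0.0]]
contact_force: [-0.4, -0.9, -3.9]
grip_width: 0.0435
```

>>> servo_tool([
  {"dx": 0,"dy": 0.001,"dz": 0,"spin": 0},
  {"dx": 0,"dy": 0.001,"dz": 0,"spin": 0},
  {"dx": 0,"dy": 0,"dz": 0,"spin": 0},
])

```text
time_s: 26.95
eef_pos: [0.546, 0.1037, 0.0856]
eef_rot: [[0.973, -0.0, -0.231], [0.231, -0.0, 0.973], [-0.0, -1.0, 0.0]]
contact_force: [-0.1, 0.3, -3.2]
grip_width: 0.0438
```

>>> servo_tool([
  {"dx": 0,"dy": 0.001,"dz": 0,"spin": 0},
  {"dx": 0,"dy": 0,"dz": 0,"spin": 0},
])

```text
time_s: 27.2
eef_pos: [0.5462, 0.1037, 0.0849]
eef_rot: [[0.973, 0.0, -0.231], [0.231, 0.0, 0.973], [0.0, -1.0, -0.0]]
contact_force: [-1.1, -0.1, 0.1]
grip_width: 0.0435
```

>>> servo_tool([
  {"dx": 0,"dy": 0.0005,"dz": 0,"spin": 0},
  {"dx": 0,"dy": 0,"dz": 0,"spin": 0},
])

```text
time_s: 27.45
eef_pos: [0.5462, 0.1037, 0.0849]
eef_rot: [[0.973, 0.0, -0.231], [0.231, 0.0, 0.973], [0.0, -1.0, 0.0]]
contact_force: [-3.1, -0.3, 4.9]
grip_width: 0.0442
```

>>> servo_tool([
  {"dx": 0,"dy": 0,"dz": 0,"spin": 0},
  {"dx": 0,"dy": 0,"dz": 0,"spin": 0},
  {"dx": 0,"dy": 0,"dz": 0,"spin": 0},
  {"dx": 0,"dy": 0,"dz": 0,"spin": 0},
  {"dx": 0,"dy": -0.02,"dz": 0,"spin": 0},
  {"dx": 0,"dy": -0.05,"dz": 0,"spin": 0},
  {"dx": 0,"dy": -0.05,"dz": 0,"spin": 0},
  {"dx": 0,"dy": -0.04,"dz": 0,"spin": 0},
], grip=0)

```text
time_s: 28.45
eef_pos: [0.5464, 0.1037, 0.2463]
eef_rot: [[0.973, 0.001, -0.231], [0.231, 0.0, 0.973], [0.001, -1.0, -0.0]]
contact_force: [-0.3, 0.3, -0.3]
grip_width: 0.088
```

```bash
python3 - <<'E'
from h import *
p=snapshot('wrist'); save(p,'wrist9')
o=robot.observe();P=o['eef_pos'];y=np.degrees(yaw(o['eef_rot']));print(o['time_s'],P,y,o['contact_force'],o['grip_width'])
p=snapshot('scene');save(p,'s9')
t=cv2.imread('pics/s9.png');cv2.imwrite('pics/s9z.png',cv2.resize(t[150:270,270:390],None,fx=5,fy=5,interpolation=cv2.INTER_CUBIC))
# pre-grip at handle, z outward: handle dir 193
piv=np.array([.5455,.1033])+.066*np.array([-np.sin(np.radians(13.1)),np.cos(np.radians(13.1))]);h=np.radians(193.1)
g=piv+.095*np.array([np.cos(h),np.sin(h)]);print(piv,g)
plan([*g,.25],103.1,9)
E
```

```text
28.5 [0.5489 0.1042 0.2513] 13.370398101084367 [1.8372 0.1249 3.2709] 0.08760010287378017
[0.5305 0.1676] [0.438  0.1461]
[{"dx": -0.0109, "dy": -0.0001, "dz": 0.0074, "spin": -9.97}, {"dx": -0.0095, "dy": -0.0001, "dz": 0.0091, "spin": -9.97}, {"dx": -0.0077, "dy": -0.0002, "dz": 0.0107, "spin": -9.97}, {"dx": -0.0058, "dy": -0.0001, "dz": 0.0118, "spin": -9.97}, {"dx": -0.0036, "dy": -0.0001, "dz": 0.0126, "spin": -9.97}, {"dx": -0.0014, "dy": -0.0001, "dz": 0.0131, "spin": -9.97}, {"dx": 0.0009, "dy": -0.0002, "dz": 0.0131, "spin": -9.97}, {"dx": 0.0032, "dy": -0.0001, "dz": 0.0128, "spin": -9.97}, {"dx": 0.0053, "dy": -0.0001, "dz": 0.012, "spin": -9.97}]
end [0.438 0.146 0.25 ] 103.09931773099005
```

View pics/wrist9.png

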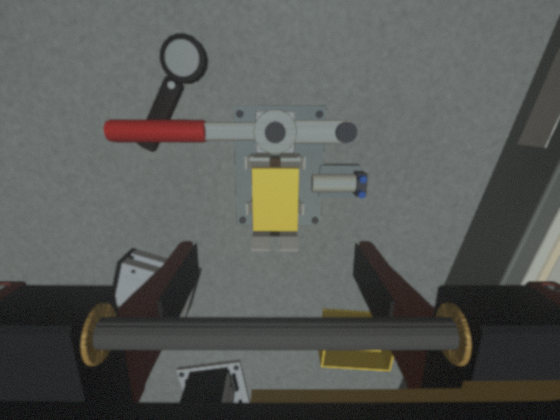

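View pics/s9z.png

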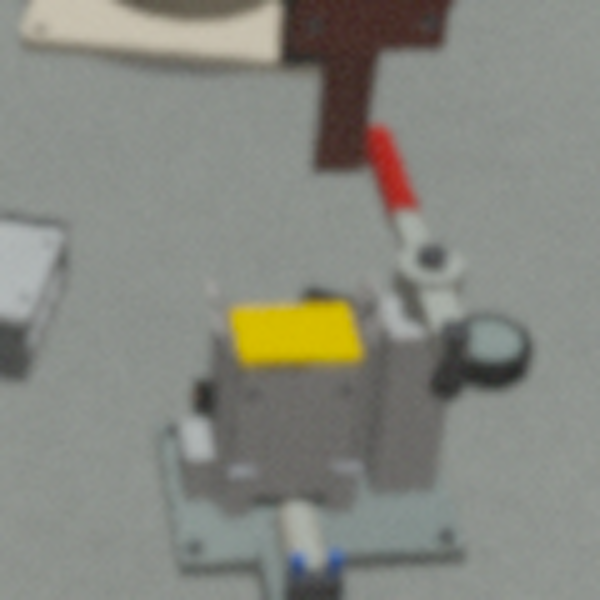

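>>> servo_tool([
  {"dx": -0.011,"dy": 0,"dz": 0.0075,"spin": -10},
  {"dx": -0.0095,"dy": 0,"dz": 0.009,"spin": -10},
  {"dx": -0.0075,"dy": 0,"dz": 0.0105,"spin": -10},
  {"dx": -0.006,"dy": 0,"dz": 0.012,"spin": -10},
  {"dx": -0.0035,"dy": 0,"dz": 0.0125,"spin": -10},
  {"dx": -0.0015,"dy": 0,"dz": 0.013,"spin": -10},
  {"dx": 0.001,"dy": 0,"dz": 0.013,"spin": -10},
  {"dx": 0.003,"dy": 0,"dz": 0.013,"spin": -10},
  {"dx": 0.0055,"dy": 0,"dz": 0.012,"spin": -9.7},
  {"dx": 0,"dy": 0,"dz": 0,"spin": 0},
])

```text
time_s: 29.8
eef_pos: [0.4343, 0.1453, 0.2433]
eef_rot: [[-0.225, -0.002, -0.974], [0.974, -0.0, -0.225], [-0.0, -1.0, 0.002]]
contact_force: [-0.3, -0.2, 0.7]
grip_width: 0.0877
```

```bash
python3 - <<'E'
from h import *
p=snapshot('wrist'); save(p,'wrist10')
o=robot.observe();P=o['eef_pos'];y=np.degrees(yaw(o['eef_rot']));print(o['time_s'],P,y,o['contact_force'],o['grip_width'])
plan([.438,.1461,.133],103.1,5)
E
```

```text
29.85 [0.435  0.1452 0.2436] 102.901744021104 [ 0.3947 -0.6091 -0.1901] 0.0879128455829481
[{"dx": 0.0, "dy": 0.0221, "dz": -0.0006, "spin": -0.04}, {"dx": 0.0001, "dy": 0.0221, "dz": -0.0007, "spin": -0.04}, {"dx": 0.0, "dy": 0.0221, "dz": -0.0006, "spin": -0.04}, {"dx": 0.0, "dy": 0.0222, "dz": -0.0006, "spin": -0.04}, {"dx": 0.0001, "dy": 0.0221, "dz": -0.0006, "spin": -0.04}]
end [0.438  0.1461 0.133 ] 103.10174402110398
```

View pics/wrist10.png

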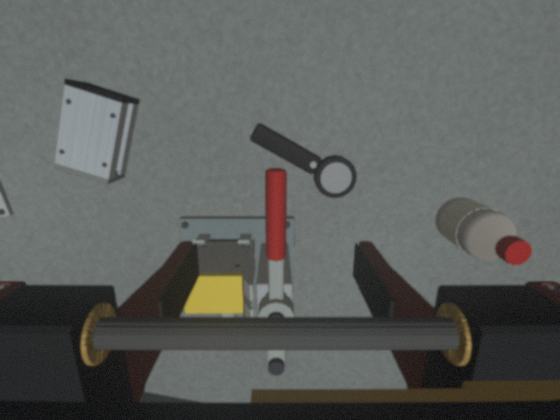

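>>> servo_tool([
  {"dx": 0,"dy": 0.022,"dz": -0.0006,"spin": 0},
  {"dx": 0,"dy": 0.022,"dz": -0.0006,"spin": 0},
  {"dx": 0,"dy": 0.022,"dz": -0.0006,"spin": 0},
  {"dx": 0,"dy": 0.022,"dz": -0.0006,"spin": 0},
  {"dx": 0,"dy": 0.022,"dz": -0.0006,"spin": 0},
])

```text
time_s: 30.48
eef_pos: [0.4388, 0.1458, 0.1331]
eef_rot: [[-0.222, 0.0, -0.975], [0.975, -0.0, -0.222], [-0.0, -1.0, -0.0]]
contact_force: [0.5, -0.3, 0.7]
grip_width: 0.0876
```

>>> servo_tool([
  {"dx": 0,"dy": 0,"dz": 0,"spin": 0},
  {"dx": 0,"dy": 0,"dz": 0,"spin": 0},
  {"dx": 0,"dy": 0,"dz": 0,"spin": 0},
  {"dx": 0,"dy": 0,"dz": 0,"spin": 0},
  {"dx": 0,"dy": 0,"dz": 0,"spin": 0},
  {"dx": 0,"dy": 0,"dz": 0,"spin": 0},
  {"dx": 0,"dy": 0,"dz": 0,"spin": 0},
], grip=178, squeeze=10)

```text
time_s: 31.35
eef_pos: [0.4382, 0.146, 0.1342]
eef_rot: [[-0.226, 0.0, -0.974], [0.974, 0.0, -0.226], [0.0, -1.0, -0.0]]
contact_force: [0.5, -0.3, 0.3]
grip_width: 0.0267
```

>>> servo_tool([
  {"dx": 0.0099,"dy": 0,"dz": -0.0005,"spin": 6},
  {"dx": 0.0099,"dy": 0,"dz": -0.0005,"spin": 6},
  {"dx": 0.0099,"dy": 0,"dz": -0.0005,"spin": 6},
])

```text
time_s: 31.72
eef_pos: [0.4361, 0.1753, 0.1342]
eef_rot: [[0.089, -0.0, -0.996], [0.996, -0.001, 0.089], [-0.001, -1.0, -0.0]]
contact_force: [1.1, -3.4, 0.6]
grip_width: 0.0268
```

>>> servo_tool([
  {"dx": 0.0099,"dy": 0,"dz": -0.0005,"spin": 6},
  {"dx": 0.0099,"dy": 0,"dz": -0.0005,"spin": 6},
  {"dx": 0.0099,"dy": 0,"dz": -0.0005,"spin": 6},
  {"dx": 0.0099,"dy": 0,"dz": -0.0005,"spin": 6},
  {"dx": 0.0099,"dy": 0,"dz": -0.0005,"spin": 6},
  {"dx": 0.0099,"dy": 0,"dz": -0.0005,"spin": 6},
  {"dx": 0.0099,"dy": 0,"dz": -0.0005,"spin": 6},
  {"dx": 0.0099,"dy": 0,"dz": -0.0005,"spin": 6},
  {"dx": 0.0099,"dy": 0,"dz": -0.0005,"spin": 6},
])

```text
time_s: 32.85
eef_pos: [0.4806, 0.2482, 0.1339]
eef_rot: [[0.858, -0.002, -0.513], [0.513, -0.001, 0.858], [-0.003, -1.0, 0.0]]
contact_force: [-3.1, -2.2, 1.8]
grip_width: 0.0266
```

>>> servo_tool([
  {"dx": 0.0075,"dy": 0,"dz": -0.0004,"spin": 4.5},
  {"dx": 0.0075,"dy": 0,"dz": -0.0004,"spin": 4.5},
  {"dx": 0.005,"dy": 0,"dz": -0.0001,"spin": 3},
])

```text
time_s: 33.22
eef_pos: [0.4988, 0.2568, 0.1338]
eef_rot: [[0.946, -0.002, -0.325], [0.325, -0.001, 0.946], [-0.002, -1.0, 0.0]]
contact_force: [-3.4, 0.1, 1.1]
grip_width: 0.0269
```

>>> servo_tool([
  {"dx": 0.004,"dy": 0,"dz": -0.0001,"spin": 2.4},
  {"dx": 0.004,"dy": 0,"dz": -0.0001,"spin": 2.4},
  {"dx": 0.002,"dy": 0,"dz": 0,"spin": 1.2},
  {"dx": 0,"dy": 0,"dz": 0,"spin": 0},
])

```text
time_s: 33.72
eef_pos: [0.5089, 0.2596, 0.1339]
eef_rot: [[0.974, -0.001, -0.226], [0.226, -0.0, 0.974], [-0.001, -1.0, -0.0]]
contact_force: [-1.5, 0.8, -0.3]
grip_width: 0.0266
```

>>> servo_tool([
  {"dx": 0.002,"dy": 0,"dz": 0,"spin": 0},
  {"dx": 0.001,"dy": 0,"dz": 0,"spin": 0},
  {"dx": 0,"dy": 0,"dz": 0,"spin": 0},
])

```text
time_s: 34.1
eef_pos: [0.5121, 0.2602, 0.134]
eef_rot: [[0.974, -0.0, -0.226], [0.226, -0.0, 0.974], [-0.0, -1.0, -0.0]]
contact_force: [-2.6, 0.7, -0.9]
grip_width: 0.0266
```

>>> servo_tool([
  {"dx": 0.0015,"dy": 0,"dz": 0,"spin": 0},
  {"dx": 0,"dy": 0,"dz": 0,"spin": 0},
])

```text
time_s: 34.35
eef_pos: [0.5135, 0.2606, 0.1341]
eef_rot: [[0.974, -0.0, -0.226], [0.226, -0.0, 0.974], [-0.0, -1.0, 0.0]]
contact_force: [-2.6, 0.8, -0.6]
grip_width: 0.0263
```

>>> servo_tool([
  {"dx": 0.0015,"dy": 0,"dz": 0,"spin": 0},
  {"dx": 0,"dy": 0,"dz": 0,"spin": 0},
])

```text
time_s: 34.6
eef_pos: [0.5136, 0.2606, 0.1339]
eef_rot: [[0.974, -0.003, -0.226], [0.226, -0.001, 0.974], [-0.003, -1.0, -0.0]]
contact_force: [-8.0, 1.1, 1.9]
grip_width: 0.0267
```

Contact with the end stop; one more nudge, then back off and lift.

>>> servo_tool([
  {"dx": 0.0015,"dy": 0,"dz": 0,"spin": 0},
  {"dx": 0,"dy": 0,"dz": 0,"spin": 0},
])

```text
time_s: 34.85
eef_pos: [0.5137, 0.2606, 0.1338]
eef_rot: [[0.974, -0.006, -0.226], [0.226, -0.002, 0.974], [-0.006, -1.0, -0.0]]
contact_force: [-12.7, -0.7, 6.0]
grip_width: 0.0267
```

>>> servo_tool([
  {"dx": -0.0055,"dy": 0,"dz": 0,"spin": 0},
  {"dx": 0,"dy": -0.01,"dz": 0,"spin": 0},
  {"dx": 0,"dy": -0.04,"dz": 0,"spin": 0},
  {"dx": 0,"dy": -0.05,"dz": 0,"spin": 0},
  {"dx": 0,"dy": -0.05,"dz": -0.03,"spin": 0},
  {"dx": 0,"dy": 0,"dz": -0.05,"spin": 0},
  {"dx": 0,"dy": 0,"dz": -0.05,"spin": 0},
  {"dx": 0,"dy": 0,"dz": -0.05,"spin": 0},
  {"dx": 0,"dy": 0,"dz": 0,"spin": 0},
  {"dx": 0,"dy": 0,"dz": 0,"spin": 0},
])

```text
time_s: 36.1
eef_pos: [0.5523, 0.0848, 0.2849]
eef_rot: [[0.974, 0.001, -0.225], [0.225, 0.0, 0.974], [0.001, -1.0, 0.0]]
contact_force: [0.2, -0.3, 0.4]
grip_width: 0.0263
```

```bash
python3 - <<'E'
from h import *
p=snapshot('wrist'); save(p,'wrist11')
o=robot.observe();P=o['eef_pos'];y=np.degrees(yaw(o['eef_rot']));print(o['time_s'],P,y,o['contact_force'],o['grip_width'])
overlay(p,(.5455,.1033),13.1,dockloops(np.pi/2)+magloops(.112,.044,.062),'ov11',(180,20,380,260),3)
p=snapshot('scene');save(p,'s11')
t=cv2.imread('pics/s11.png');cv2.imwrite('pics/s11z.png',cv2.resize(t[150:290,260:420],None,fx=4,fy=4,interpolation=cv2.INTER_CUBIC))
E
```

```text
36.15 [0.5521 0.0853 0.2847] 13.081934928722804 [ 0.0554 -0.0851  0.5257] 0.02640374406450194
```

View pics/ov11.png

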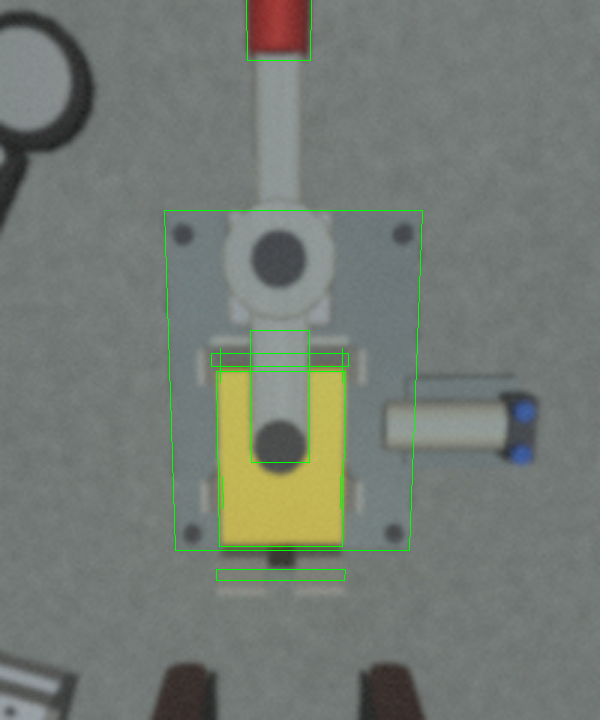

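View pics/s11z.png

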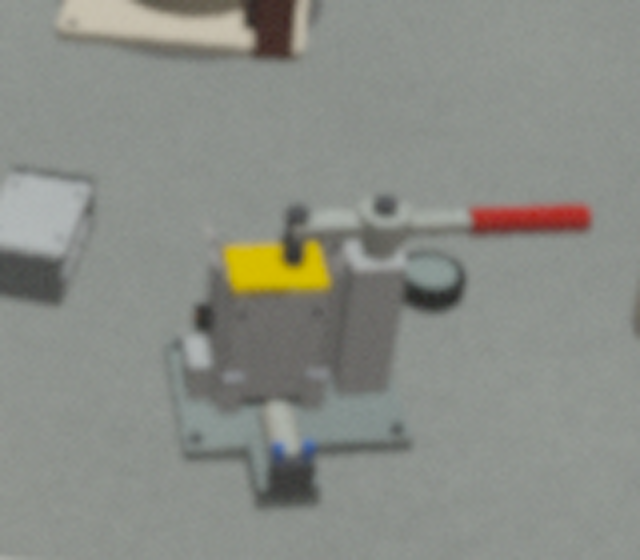

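View pics/s11.png

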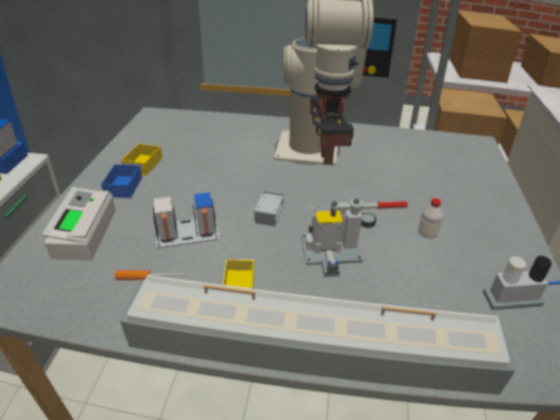

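```bash
python3 -c "
from plant import robot
o=robot.observe();print(o['time_s'],o['contact_force']);print(robot.job_done())"
```

```text
36.2 [-0.83197307  0.5032874  -0.40261164]
the job is handed in; nothing more can be done
None
```

I loaded the yellow-lid magazine into the dock and clamped it, then handed the job in at 36 s of the 70 s allowed.

1. **Lever open:** I swung it to its open end stop and felt the stop at about 13 N.
2. **Regrasp:** I took the magazine from the rack by its ends, set it down on a free patch of table, and took it again across its 44 mm sides.
3. **Loading:** I lowered it between the dock guides without touching them. I let go only after floor contact, at the height predicted for the dock floor.
4. **Lever closed:** I swung it back to the locked end stop, again felt at about 13 N.

**Last checks:**
- The wrist picture shows the lid square between the guides, about 1 mm or less from the dock outline I fitted.
- The lever lies along the dock's y axis with the clamp foot over the lid.
- The scene picture shows the white and blue magazines still in the rack and the other objects where they were. That was checked by eye only.
- The gripper was clear of everything, with no contact force beyond sensor noise.

**Disagreements:** The overhead and wrist cameras placed the dock about 2 mm apart, and I used the wrist view. The automatic fit of the lid outline failed with the magazine held above the dock, because the gripper hid part of the lid. There I aligned it from the visible edges by hand instead.

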